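# Pack the two-layer sampling case

## Task

Pack the blue two-layer sampling case: lay the timer flat in the bottom compartment with the yellow floor and the marker in the one with the green floor, then take the orange divider off its slanted stand and fit it level and fully down over them, and last lay the tape roll flat on the divider beside its black grip. Set each thing down gently rather than dropping it, and leave the amber bottle, the small white bottle, the green-capped vial and the blue-capped tube standing where they are.

Things in the scene. Friction and masses are not known exactly. Their poses are not given: they have to be found in the camera images.
- case: Open blue case, fixed; inside 150 (x) x 166 (y), floor 4 mm thick; 68 mm high, the top 10 mm flared out to a rim of 166 x 182. Origin: centre of underside; +x away from the robot (yaw within 0.35). A grey middle wall (4 mm, along x at y 0) and a grey ledge 11 mm wide along each y wall have tops at z = 34 mm: they leave two compartments 150 (x) x 70 (y) and carry the divider. Handle at -x.
- yellow_bay (a point): Centre of the floor of the compartment with the yellow floor (case frame x 0, y -37, z 4 mm); axes as the case's.
- green_bay (a point): Centre of the floor of the compartment with the green floor (case frame x 0, y +37, z 4 mm); axes as the case's.
- stand: White slanted stand, fixed, 150 mm wide; its board rises at 35 degrees along its own +x, away from the robot, and carries the divider. Origin on the bench under the board's centre, where the board's top is 62 mm high; a 5 mm lip along the low edge. Its yaw varies.
- divider: Orange plate 142 (x) x 158 (y) x 4 mm, 150 g; origin: centre of underside. Mid-top a black grip rib 8 mm thick (x), 60 mm long (y; 70 at its foot), top 34 mm above the underside. Starts on the slanted stand: its z axis leans 35 degrees from vertical towards the robot, x points up the slope. Fits in the case level, either way round, 4 mm play to each wall, underside 34 mm above the case's.
- timer: White lab timer with blue buttons, lying flat; solid body 60 (own x) x 58 (own y) x 14 mm (buttons to 16), 52 g. Origin: centre of the underside, z up. Any yaw. The small white bottle stands close to its +x side.
- marker: Felt marker with a blue cap, lying down, 132 mm long (own y), 15 mm wide (own x), 15 to 17 mm high, 20 g. Origin: centre of the underside.
- tape: Roll of pale label tape lying flat, outside diameter 61 mm, 19 mm high, 35 g; origin: centre of the underside. The vial stands close to its own +x side. Once packed its underside is 38 mm above the case's underside.
- amber: Bystander: amber bottle with a red cap, diameter 60 mm, 125 mm high; origin: centre of the underside.
- white_bottle: Bystander: small white screw-cap bottle, diameter 25 mm, 58 mm high; origin: centre of the underside.
- vial: Bystander: small vial with a green cap, diameter 14 mm, 46 mm high; origin: centre of the underside.
- tube: Bystander: standing centrifuge tube with a blue cap, diameter 34 mm, 115 mm high; origin: centre of the underside. Also: behind the work a pipette hangs out from its stand to about x 0.68, y 0.06, 0.24 m and more above the bench, and racks and cartons stand beyond x 0.71; keep the gripper clear of them.

How it is judged:
On the way, in this order (a step that is already met when the one before it is completed fails the run):
1. timer flat in the yellow compartment and marker down in the green one, both released (x of timer in the frame of yellow_bay between -0.05 and 0.05 m and y of timer in the frame of yellow_bay between -0.012 and 0.012 m and z of timer in the frame of yellow_bay between -0.003 and 0.004 m and angle between timer's own z axis and vertical below 0.08 rad and linear speed of each of timer, marker below 0.02 m/s and x of marker in the frame of green_bay between -0.015 and 0.015 m and y of marker in the frame of green_bay between -0.032 and 0.032 m and z of marker in the frame of green_bay between -0.003 and 0.004 m and contact force between each of timer, marker and the fingers below 0.05 N), for 0.2 s.
2. divider level and fully down over them, the timer and the marker still in their compartments (x of timer in the frame of yellow_bay between -0.05 and 0.05 m and y of timer in the frame of yellow_bay between -0.012 and 0.012 m and z of timer in the frame of yellow_bay between -0.003 and 0.004 m and angle between timer's own z axis and vertical below 0.08 rad and linear speed of each of timer, marker, divider below 0.02 m/s and x of marker in the frame of green_bay between -0.015 and 0.015 m and y of marker in the frame of green_bay between -0.032 and 0.032 m and z of marker in the frame of green_bay between -0.003 and 0.004 m and z of divider in the frame of case between 0.031 and 0.037 m and angle between divider's own z axis and vertical below 0.03 rad and horizontal distance between divider and case below 0.008 m), for 0.2 s.
At the end, for the whole second after the job is handed in: Timer flat on the yellow floor, marker on the green floor, divider resting level on the ledges over both (height to 3 mm, tilt under 0.03 rad), tape roll flat on the divider inside the case walls (height -3 to +4 mm), all at rest; bystanders within 2 cm of where they stood (all of step 2 and z of tape in the frame of case between 0.035 and 0.042 m and angle between tape's own z axis and vertical below 0.08 rad and horizontal distance between tape and case below 0.075 m and linear speed of tape below 0.02 m/s); the robot touches nothing.
It fails at once if the amber bottle, the small white bottle, the vial or the tube is pushed more than 2 cm or knocked over (distance of any of amber, white_bottle, vial, tube from where it was at the start of the episode above 0.02 m or angle between any of amber, white_bottle, vial, tube's own z axis and vertical above 0.35 rad).
It fails at once if the timer falls freely into the case (dropped from more than about 3 cm) (horizontal distance between timer and case below 0.11 m and contact force between timer and the fingers below 0.02 N and contact force between timer and anything else below 0.02 N and linear speed of timer above 0.8 m/s).
It fails at once if the marker falls freely into the case (dropped from more than about 3 cm) (horizontal distance between marker and case below 0.11 m and contact force between marker and the fingers below 0.02 N and contact force between marker and anything else below 0.02 N and linear speed of marker above 0.8 m/s).
It fails at once if the divider falls freely into the case (dropped from more than about 3 cm) (horizontal distance between divider and case below 0.11 m and contact force between divider and the fingers below 0.02 N and contact force between divider and anything else below 0.02 N and linear speed of divider above 0.8 m/s).
It fails at once if the tape roll falls freely into the case (dropped from more than about 3 cm) (horizontal distance between tape and case below 0.11 m and contact force between tape and the fingers below 0.02 N and contact force between tape and anything else below 0.02 N and linear speed of tape above 0.8 m/s).
It also fails if it takes over 72 s, if anything falls off the work surface, if the arm or the gripper's body presses on something with over 40 N, if the wrist force passes 120 N, or if a joint passes its speed limit or range.

## Robot

A 7-joint arm with a two-finger parallel gripper is mounted at the origin on a cart in front of the work surface, level with it; the furniture and walls round the work are solid. World frame = base frame: x ahead of the robot, y to its left, z up, the work surface at z = 0. Lengths are in m, angles in rad, forces in N, time in s.
With the tool pointing down it reaches from about 0.425 to 0.875 m from the base axis. Payload 4.7 kg.
Tool frame: the origin (TCP) lies at the very end of the fingers, on their centre line; the grasp point (between the pads) lies 19 mm behind it; z points along the fingers, y is the line along which they close (so a half turn about z gives the same grasp; the last joint's range is limited). The gripper opens to 87 mm and grips with 3 to 60 N. Pads are 19 mm wide; open, the fingers measure 117 mm over their backs; the gripper's body (75 mm by 190 mm) begins 51 mm behind the grasp point.
Start: joints at [1.266, 0.321, -0.07, 1.45, 0.023, 1.371, -0.057], TCP at [0.204, -0.617, 0.223] pointing down, gripper open.
Joint ranges: [-2.86, 2.86], [-0.3, 2.09], [-1.38, 1.24], [0.06, 2.45], [-1.56, 4.7], [0.09, 2.05], [-2.69, 2.69]. Speed limits (rad/s): [2.57, 2.57, 3.14, 3.14, 3.14, 3.14, 3.14].

## Interface

Orientations are given as a rotation vector (axis times angle).
In Python, from bench import ctrl, vision gives the robot as it stands.
- The arm moves only by the tool jog_arm, never from a script. Its argument "increments" is a list of rows, each an object of numbers: "tx", "ty", "tz": the shift along the tool's x, y, z in mm; "wx", "wy", "wz": the turn, a rotation vector about the tool's x, y, z in rad; "gripper": the opening, from 0 (shut) to 1 (fully open). In form: [{"tx": .., "ty": .., "tz": .., "wx": .., "wy": .., "wz": .., "gripper": ..}, ...]. A call has exactly 5 rows; each row is the pose to reach, as a shift and turn from the pose commanded when the call began, along the tool's axes at that moment; what a row does not reach only later rows make up. A row lasts 1/12 s, in which the tool goes at most 41.7 mm and 7.16 degrees, less where a joint would pass 70% of its speed; a pose out of reach is approached as far as the arm can. A call with a gripper value outside its range is refused whole. The fingers move at their own pace and stop on an object; "grip_force" is the grip in N (left out, the last holds). Time passes only in rows, so rows that repeat a pose let the fingers close, or fill a call up. It gives the time, the measured TCP pose, the force, the opening and the grip force at its end, in the units of the state.
- ctrl.get_state(): the state, without advancing time (a new reading comes with each control period).
- vision.get_image(name): name is "scene" or "side" or "wrist"; returns a dict with "color" (480x640x3 uint8, blue, green, red), "fx", "fy", "cx", "cy" (pixels), "extrinsics" (4x4, takes a point from world to camera coordinates). Camera axes: x right, y down, z forward; pixel columns grow to the right and rows downward; lengths in m; the calibration is good to about 2 mm. The wrist camera is an equidistant fisheye: a pixel r from the principal point sees the ray r / f radians off the axis. A picture is of the moment at which its call begins. There is no depth.
- ctrl.close_job(): hands the job in; it is judged then, once.
Trained networks look in the newest picture that a camera, given by its name, has taken for a name from the list of things; names that differ only in an ending like _2 or _b are one class to them, and where a whole thing is asked for, a point or a joint stands for the part that bears it (a point fixed in the world has none). Each returns a list of dicts, best first, with "conf" (0 to 1); they miss things now and then, are a little off and sometimes report something else, mostly with a low value. They report only what shows in the picture. A call takes as long as a camera call.
- vision.spot_in(camera, thing): "bbox" ([left, top, right, bottom] in pixels, round what is visible of it).
The state is a dict: "time": time; "joint_positions": joint angles; "qd": joint speeds; "joint_torque": joint torques, N m; "position": TCP position; "tool_rot": TCP orientation; "ft_force": force on the tool from outside, world axes, zero at the start; "torque": the same for the moment, N m; "grip_width": opening from 0.0 (shut) to 1.0 (fully open); "grip_force": force on a finger pad.
Only numpy, scipy, OpenCV 4.12 (cv2) and the standard library are available. Lean on these libraries where they do the work, as an engineer would, in place of code of your own. Each camera call takes 0.05 s, during which the arm holds its last target. There are 200 camera calls.

## Working session

There is one attempt and no reset: what is moved stays moved. The work goes in short steps, Python scripts to look and compute and a tool call to move; the robot and the scene stay as the last step left them, time stands still between calls to the robot, and variables do not carry over. Pictures are saved under pics/ and viewed, at most 10 in all, crops included, and the job is handed in when it is done.

Besides the shell and the picture viewer there is one more tool, called after "Request:" as name([rows], argument=value, ...), one row to a line, values as JSON. jog_arm: Moves the arm, as the interface text tells. Its arguments: {"type":"object","properties":{"increments":{"type":"array"},"grip_force":{"type":"number"}},"required":["increments"]}

```bash
mkdir -p pics; ls
cat > h.py <<'E'
import numpy as np, cv2
from bench import ctrl, vision
from scipy.spatial.transform import Rotation as R
def ray(im,u,v,fish=False):
    E=np.array(im["extrinsics"]);x=(u-im["cx"])/im["fx"];y=(v-im["cy"])/im["fy"]
    if fish:
        r=np.hypot(x,y)+1e-12; d=np.array([np.sin(r)*x/r,np.sin(r)*y/r,np.cos(r)])
    else: d=np.array([x,y,1.])
    Rm=E[:3,:3]; return -Rm.T@E[:3,3], Rm.T@d
def atz(im,u,v,z,fish=False):
    c,d=ray(im,u,v,fish); return c+d*(z-c[2])/d[2]
def proj(im,p):
    E=np.array(im["extrinsics"]);q=E[:3,:3]@np.asarray(p)+E[:3,3]
    return np.array([im["fx"]*q[0]/q[2]+im["cx"],im["fy"]*q[1]/q[2]+im["cy"]])
E
python3 - <<'E'
from h import *
import pickle
for n in["scene","side"]:
    im=vision.get_image(n);cv2.imwrite(f"pics/{n}0.png",im["color"]);pickle.dump(im,open(f"{n}0.pkl","wb"))
    c,d=ray(im,320,240);print(n,im["fx"],c.round(3),atz(im,320,240,0).round(3))
    for t in["case","stand","divider","timer","marker","tape","amber","white_bottle","vial","tube"]:
        print(t,[(np.round(x["bbox"]),round(x["conf"],2)) for x in vision.spot_in(n,t)[:2]])
E
```

```text
pics
scene 552.6290979911026 [-0.297  0.683  0.691] [ 0.595 -0.027  0.   ]
case [(array([235., 229., 355., 319.]), 0.9)]
stand [(array([115., 265., 230., 377.]), 0.73)]
divider [(array([116., 266., 221., 368.]), 0.97), (array([238., 225., 354., 319.]), 0.64)]
timer [(array([414., 194., 427., 212.]), 0.44)]
marker [(array([376., 254., 430., 261.]), 0.77)]
tape [(array([447., 222., 469., 239.]), 0.86)]
amber [(array([333., 187., 352., 237.]), 0.88)]
white_bottle [(array([416., 177., 425., 200.]), 0.48)]
vial [(array([470., 224., 481., 241.]), 0.66)]
tube [(array([398., 189., 413., 235.]), 0.74)]
side 551.7666039221896 [ 0.471 -1.114  0.949] [ 0.492  0.083 -0.   ]
case [(array([283., 193., 349., 253.]), 0.62)]
stand [(array([284., 141., 341., 194.]), 0.64)]
divider [(array([284., 136., 339., 188.]), 0.64)]
timer [(array([352., 346., 383., 377.]), 0.81)]
marker [(array([276., 277., 304., 306.]), 0.55), (array([282., 189., 348., 250.]), 0.27)]
tape [(array([275., 342., 304., 369.]), 0.73)]
amber [(array([352., 244., 380., 293.]), 0.84), (array([283., 190., 350., 252.]), 0.6)]
white_bottle [(array([376., 358., 393., 386.]), 0.68)]
vial [(array([351., 345., 387., 376.]), 0.64), (array([266., 341., 271., 357.]), 0.63)]
tube [(array([323., 281., 339., 327.]), 0.89)]
```

Run:
```python
import cv2
a=cv2.imread("pics/scene0.png")[170:390,100:500];b=cv2.imread("pics/side0.png")[120:400,240:410]
cv2.imwrite("pics/a.png",cv2.resize(a,(800,440),interpolation=cv2.INTER_CUBIC));cv2.imwrite("pics/b.png",cv2.resize(b,(357,588),interpolation=cv2.INTER_CUBIC))
```

```text
(no output)
```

View pics/a.png

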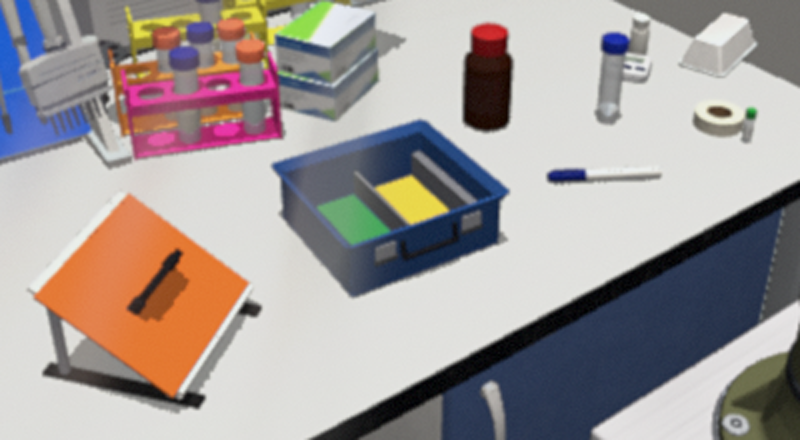

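View pics/b.png

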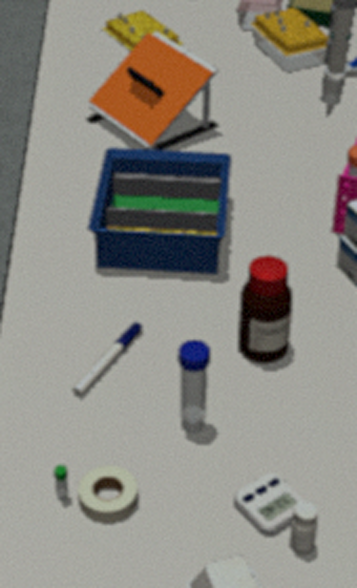

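The scene picture (a.png, 2x from (100,170)) shows the case rim at (275,168)-(422,122)-(507,190)-(357,250), the divider tilted on its stand at lower left, and the marker at (549,176)-(660,173). The timer is hidden behind the tube. The side view (b.png, 2.1x from (240,120)) shows everything, with the timer at about (273,503) and the tape at (108,493).

Run:
```python
from h import *
import pickle
s=pickle.load(open("scene0.pkl","rb"));d=pickle.load(open("side0.pkl","rb"))
A=lambda p,z:atz(s,100+p[0]/2,170+p[1]/2,z).round(3)
B=lambda p,z:atz(d,240+p[0]/2.1,120+p[1]/2.1,z).round(3)
def tri(p,q):
    c1,d1=ray(s,100+p[0]/2,170+p[1]/2);c2,d2=ray(d,240+q[0]/2.1,120+q[1]/2.1)
    t=np.linalg.lstsq(np.c_[d1,-d2],c2-c1,rcond=None)[0];a=c1+t[0]*d1;b=c2+t[1]*d2
    return ((a+b)/2).round(3),round(np.linalg.norm(a-b),4)
print("case A",[A(p,.068) for p in[(275,168),(422,122),(507,190),(357,250)]])
print("case B",[B(p,.068) for p in[(107,151),(229,154),(224,234),(95,231)]])
print("marker A",A((549,176),.008),A((660,173),.008),"B",B((137,327),.008),B((77,391),.008))
print("timer B",[B(p,.014) for p in[(236,495),(280,474),(312,508),(264,532)]])
print("wb B",B((304,548),0),"A top",A((640,18),.058))
print("tape A",A((719,118),.01),"B",B((108,494),.01), "vial",A((748,140),0),B((63,497),0))
print("tube",A((607,118),0),B((196,425),0),"amber",A((487,120),0),B((265,345),0))
for n,p,q in[("T",(125,195),(152,33)),("R",(250,288),(90,105)),("Bm",(178,398),(150,147)),("R2",(250,288),(150,147)),("T2",(125,195),(216,72)),("L",(35,295),(152,33)),("Bo",(178,398),(90,105)),("gripA",(178,255),(162,93)),("gripB",(135,308),(128,70))]: print(n,tri(p,q))
st=ctrl.get_state();print(st["position"],st["tool_rot"],st["joint_positions"])
```

```text
case A [array([0.564, 0.216, 0.068]), array([0.549, 0.036, 0.068]), array([0.389, 0.049, 0.068]), array([0.397, 0.227, 0.068])]
case B [array([0.41 , 0.222, 0.068]), array([0.577, 0.213, 0.068]), array([0.561, 0.033, 0.068]), array([0.4  , 0.04 , 0.068])]
marker A [ 0.449 -0.07   0.008] [ 0.378 -0.177  0.008] B [ 0.452 -0.072  0.008] [ 0.385 -0.18   0.008]
timer B [array([ 0.556, -0.337,  0.014]), array([ 0.604, -0.309,  0.014]), array([ 0.632, -0.354,  0.014]), array([ 0.581, -0.384,  0.014])]
wb B [ 0.621 -0.393  0.   ] A top [ 0.612 -0.385  0.058]
tape A [ 0.418 -0.328  0.01 ] B [ 0.424 -0.331  0.01 ] vial [ 0.372 -0.33   0.   ] [ 0.377 -0.326  0.   ]
tube [ 0.512 -0.228  0.   ] [ 0.519 -0.226  0.   ] amber [ 0.598 -0.103  0.   ] [ 0.606 -0.097  0.   ]
T (array([0.475, 0.405, 0.155]), np.float64(0.0084))
R (array([0.387, 0.338, 0.077]), np.float64(0.0145))
Bm (array([ 0.459,  0.401, -0.054]), np.float64(0.0253))
R2 (array([0.467, 0.306, 0.018]), np.float64(0.0043))
T2 (array([0.564, 0.377, 0.101]), np.float64(0.0043))
L (array([0.471, 0.498, 0.101]), np.float64(0.0046))
Bo (array([0.375, 0.426, 0.017]), np.float64(0.0032))
gripA (array([0.485, 0.365, 0.073]), np.float64(0.0041))
gripB (array([0.435, 0.429, 0.076]), np.float64(0.0028))
[ 0.20367637 -0.61729031  0.22261678] [ 3.10165288e+00  4.98573141e-01 -3.64757381e-05] [ 1.26614316  0.3209659  -0.07008599  1.45048368  0.02259379  1.37081161
 -0.05689542]
```

```bash
cat >> h.py <<'E'
def Rd(a): # tool down, tool x at world yaw a
    return np.c_[[np.cos(a),np.sin(a),0],[np.sin(a),-np.cos(a),0],[0,0,-1.]]
def plan(wps,start=None):
    st=ctrl.get_state()
    p,M=(np.array(st["position"]),R.from_rotvec(st["tool_rot"]).as_matrix()) if start is None else start
    for w in wps:
        q=np.array(w[:3]);N=Rd(w[3]) if np.isscalar(w[3]) else w[3]
        t=M.T@(q-p)*1000;r=R.from_matrix(M.T@N).as_rotvec()
        print("t",t.round(1),"w",r.round(3),"rows",round(max(np.linalg.norm(t)/41.7,np.linalg.norm(r)/.125),1));p,M=q,N
E
python3 - <<'E'
from h import *
plan([(.35,-.50,.22,.9),(.5,-.40,.22,1.5),(.588,-.342,.17,2.10)])
E
```

```text
t [175.7 -65.5   2.6] w [ 0.     0.    -0.581] rows 4.6
t [171.6  55.3   0. ] w [ 0.   0.  -0.6] rows 4.8
t [64.1 83.7 50. ] w [ 0.   0.  -0.6] rows 4.8
```

Request:
jog_arm([
  {"tx":176,"ty":-65,"tz":3,"wz":-0.58,"gripper":1},
  {"tx":176,"ty":-65,"tz":3,"wz":-0.58,"gripper":1},
  {"tx":176,"ty":-65,"tz":3,"wz":-0.58,"gripper":1},
  {"tx":176,"ty":-65,"tz":3,"wz":-0.58,"gripper":1},
  {"tx":176,"ty":-65,"tz":3,"wz":-0.58,"gripper":1},
])

```text
validation failed for argument at $.in...
```

Request:
jog_arm([
  {"tx":172,"ty":55,"tz":0,"wz":-0.6,"gripper":1},
  {"tx":172,"ty":55,"tz":0,"wz":-0.6,"gripper":1},
  {"tx":172,"ty":55,"tz":0,"wz":-0.6,"gripper":1},
  {"tx":172,"ty":55,"tz":0,"wz":-0.6,"gripper":1},
  {"tx":172,"ty":55,"tz":0,"wz":-0.6,"gripper":1},
])

```text
validation failed for argument at $.in...
```

Request:
jog_arm([
  {"tx":64,"ty":84,"tz":50,"wz":-0.6,"gripper":1},
  {"tx":64,"ty":84,"tz":50,"wz":-0.6,"gripper":1},
  {"tx":64,"ty":84,"tz":50,"wz":-0.6,"gripper":1},
  {"tx":64,"ty":84,"tz":50,"wz":-0.6,"gripper":1},
  {"tx":64,"ty":84,"tz":50,"wz":-0.6,"gripper":1},
])

```text
validation failed for argument at $.in...
```

Request:
jog_arm([
  {"tx":176,"ty":-65,"tz":3,"wx":0,"wy":0,"wz":-0.58,"gripper":1},
  {"tx":176,"ty":-65,"tz":3,"wx":0,"wy":0,"wz":-0.58,"gripper":1},
  {"tx":176,"ty":-65,"tz":3,"wx":0,"wy":0,"wz":-0.58,"gripper":1},
  {"tx":176,"ty":-65,"tz":3,"wx":0,"wy":0,"wz":-0.58,"gripper":1},
  {"tx":176,"ty":-65,"tz":3,"wx":0,"wy":0,"wz":-0.58,"gripper":1},
])

```text
time: 1.52
position: [0.3561, -0.4955, 0.2199]
tool_rot: [-2.821, -1.383, -0.005]
ft_force: [0.5, 0.6, 0.1]
grip_width: 0.999
grip_force: 0.0
```

Request:
jog_arm([
  {"tx":172,"ty":55,"tz":0,"wx":0,"wy":0,"wz":-0.6,"gripper":1},
  {"tx":172,"ty":55,"tz":0,"wx":0,"wy":0,"wz":-0.6,"gripper":1},
  {"tx":172,"ty":55,"tz":0,"wx":0,"wy":0,"wz":-0.6,"gripper":1},
  {"tx":172,"ty":55,"tz":0,"wx":0,"wy":0,"wz":-0.6,"gripper":1},
  {"tx":172,"ty":55,"tz":0,"wx":0,"wy":0,"wz":-0.6,"gripper":1},
])

```text
time: 1.93
position: [0.507, -0.3931, 0.2199]
tool_rot: [2.283, 2.157, 0.008]
ft_force: [1.3, 1.4, 0.0]
grip_width: 1.001
grip_force: 0.0
```

Request:
jog_arm([
  {"tx":64,"ty":84,"tz":50,"wx":0,"wy":0,"wz":-0.6,"gripper":1},
  {"tx":64,"ty":84,"tz":50,"wx":0,"wy":0,"wz":-0.6,"gripper":1},
  {"tx":64,"ty":84,"tz":50,"wx":0,"wy":0,"wz":-0.6,"gripper":1},
  {"tx":64,"ty":84,"tz":50,"wx":0,"wy":0,"wz":-0.6,"gripper":1},
  {"tx":64,"ty":84,"tz":50,"wx":0,"wy":0,"wz":-0.6,"gripper":1},
])

```text
time: 2.35
position: [0.5905, -0.3386, 0.1677]
tool_rot: [-1.548, -2.73, -0.003]
ft_force: [-0.3, -0.6, 0.4]
grip_width: 1.002
grip_force: 0.0
```

```bash
cat >> h.py <<'E'
def bird(im,cx,cy,z,half=.1,ppm=3):
    """rectified top view of plane z: column right = +x, row up = +y, ppm px per mm"""
    n=int(half*2000*ppm);k=(np.arange(n)+.5)/(1000*ppm)-half
    X,Y=np.meshgrid(cx+k,cy-k);P=np.stack([X,Y,np.full_like(X,z)],-1)
    E=np.array(im["extrinsics"]);q=P@E[:3,:3].T+E[:3,3]
    h=np.hypot(q[...,0],q[...,1])+1e-12;r=np.arctan2(h,q[...,2])
    return cv2.remap(im["color"],(im["fx"]*r*q[...,0]/h+im["cx"]).astype(np.float32),(im["fy"]*r*q[...,1]/h+im["cy"]).astype(np.float32),cv2.INTER_LINEAR)
E
python3 - <<'E'
from h import *
im=vision.get_image("wrist");print(im["fx"],ray(im,im["cx"],im["cy"],True))
b=bird(im,.593,-.346,.014,.1,2.9);cv2.imwrite("pics/t1.png",b)
h=cv2.cvtColor(b,cv2.COLOR_BGR2HSV);print(b.shape)
print([x for x in vision.spot_in("wrist","timer")[:1]])
E
```

```text
371.64829954431775 (array([ 0.55591193, -0.28028091,  0.3292283 ]), array([ 0.12957939, -0.21357959, -0.96829383]))
(580, 580, 3)
[{'bbox': [284.1, 186.9, 352.1, 254.8], 'conf': 0.89}]
```

View pics/t1.png

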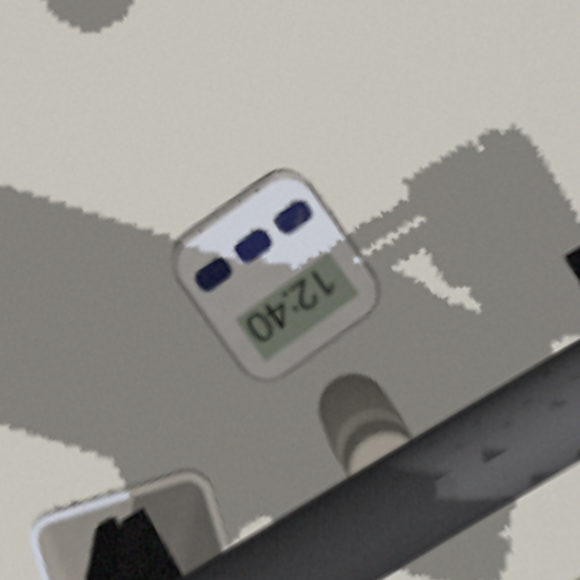

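The rectified wrist view (2.9 px/mm) shows the timer centred at about (277,275), with its button row at yaw 0.62 and the white bottle's base at about (350,400).

Run:
```python
from h import *
print(ctrl.get_state()["position"])
plan([(.5885,-.3408,.004,2.18)])
```

```text
[ 0.5892021  -0.3417789   0.16894211]
t [ 1.100e+00 -1.000e-01  1.649e+02] w [-0.    -0.001 -0.08 ] rows 4.0
```

Request:
jog_arm([
  {"tx":1,"ty":0,"tz":41,"wx":0,"wy":0,"wz":-0.08,"gripper":1},
  {"tx":1,"ty":0,"tz":82,"wx":0,"wy":0,"wz":-0.08,"gripper":1},
  {"tx":1,"ty":0,"tz":120,"wx":0,"wy":0,"wz":-0.08,"gripper":1},
  {"tx":1,"ty":0,"tz":148,"wx":0,"wy":0,"wz":-0.08,"gripper":1},
  {"tx":1,"ty":0,"tz":165,"wx":0,"wy":0,"wz":-0.08,"gripper":1},
])

```text
time: 2.87
position: [0.5856, -0.3413, 0.0005]
tool_rot: [-1.459, -2.777, 0.001]
ft_force: [-1.9, 0.0, 5.5]
grip_width: 1.003
grip_force: 4.6
```

Request:
jog_arm([
  {"tx":0,"ty":0,"tz":0,"wx":0,"wy":0,"wz":0,"gripper":0.5},
  {"tx":0,"ty":0,"tz":0,"wx":0,"wy":0,"wz":0,"gripper":0.5},
  {"tx":0,"ty":0,"tz":0,"wx":0,"wy":0,"wz":0,"gripper":0.5},
  {"tx":0,"ty":0,"tz":0,"wx":0,"wy":0,"wz":0,"gripper":0.5},
  {"tx":0,"ty":0,"tz":0,"wx":0,"wy":0,"wz":0,"gripper":0.5},
], grip_force=15)

```text
time: 3.28
position: [0.5886, -0.3418, 0.0052]
tool_rot: [1.456, 2.783, -0.001]
ft_force: [-0.1, 0.8, -0.6]
grip_width: 0.708
grip_force: 0.0
```

Request:
jog_arm([
  {"tx":0,"ty":0,"tz":0,"wx":0,"wy":0,"wz":0,"gripper":0.5},
  {"tx":0,"ty":0,"tz":0,"wx":0,"wy":0,"wz":0,"gripper":0.5},
  {"tx":0,"ty":0,"tz":0,"wx":0,"wy":0,"wz":0,"gripper":0.5},
  {"tx":0,"ty":0,"tz":-15,"wx":0,"wy":0,"wz":0,"gripper":0.5},
  {"tx":0,"ty":0,"tz":-50,"wx":0,"wy":0,"wz":0,"gripper":0.5},
])

```text
time: 3.7
position: [0.5846, -0.3396, 0.0502]
tool_rot: [-1.45, -2.776, -0.001]
ft_force: [-1.0, -0.1, -0.8]
grip_width: 0.666
grip_force: 15.0
```

Run:
```python
from h import *
st=ctrl.get_state();print(st["position"],st["grip_width"],st["grip_force"])
c=np.array([.481,.130]);y=-.075
bay=c+np.array([np.sin(-y),np.cos(y)])*-.037*np.array([1,1])
print(bay)
plan([(.575,-.25,.21,2.18),(.52,-.08,.24,1.8),(*bay,.20,1.496)])
```

```text
[ 0.58464843 -0.33959352  0.05023112] 0.6658762918528167 14.990961849689484
[0.4782276  0.09310401]
t [  80.5   42.6 -159.2] w [-0.004 -0.009 -0.001] rows 4.4
t [170.9  52.2 -30. ] w [0.   0.   0.38] rows 4.3
t [178.1  -1.4  40. ] w [0.    0.    0.304] rows 4.4
```

Request:
jog_arm([
  {"tx":80,"ty":42,"tz":-160,"wx":0,"wy":0,"wz":0,"gripper":0.5},
  {"tx":80,"ty":42,"tz":-160,"wx":0,"wy":0,"wz":0,"gripper":0.5},
  {"tx":80,"ty":42,"tz":-160,"wx":0,"wy":0,"wz":0,"gripper":0.5},
  {"tx":80,"ty":42,"tz":-160,"wx":0,"wy":0,"wz":0,"gripper":0.5},
  {"tx":80,"ty":42,"tz":-160,"wx":0,"wy":0,"wz":0,"gripper":0.5},
])

```text
time: 4.12
position: [0.5799, -0.2478, 0.2217]
tool_rot: [1.445, 2.781, 0.003]
ft_force: [2.4, 0.4, 0.1]
grip_width: 0.662
grip_force: 15.0
```

Request:
jog_arm([
  {"tx":171,"ty":52,"tz":-30,"wx":0,"wy":0,"wz":0.38,"gripper":0.5},
  {"tx":171,"ty":52,"tz":-30,"wx":0,"wy":0,"wz":0.38,"gripper":0.5},
  {"tx":171,"ty":52,"tz":-30,"wx":0,"wy":0,"wz":0.38,"gripper":0.5},
  {"tx":171,"ty":52,"tz":-30,"wx":0,"wy":0,"wz":0.38,"gripper":0.5},
  {"tx":171,"ty":52,"tz":-30,"wx":0,"wy":0,"wz":0.38,"gripper":0.5},
])

```text
time: 4.53
position: [0.5212, -0.0744, 0.2463]
tool_rot: [1.945, 2.467, 0.002]
ft_force: [0.2, 2.3, 0.2]
grip_width: 0.667
grip_force: 15.0
```

Request:
jog_arm([
  {"tx":178,"ty":-1,"tz":40,"wx":0,"wy":0,"wz":0.3,"gripper":0.5},
  {"tx":178,"ty":-1,"tz":40,"wx":0,"wy":0,"wz":0.3,"gripper":0.5},
  {"tx":178,"ty":-1,"tz":40,"wx":0,"wy":0,"wz":0.3,"gripper":0.5},
  {"tx":178,"ty":-1,"tz":40,"wx":0,"wy":0,"wz":0.3,"gripper":0.5},
  {"tx":178,"ty":-1,"tz":40,"wx":0,"wy":0,"wz":0.3,"gripper":0.5},
])

```text
time: 4.95
position: [0.4786, 0.0973, 0.2039]
tool_rot: [-2.291, -2.147, 0.0]
ft_force: [-0.4, 1.3, -0.4]
grip_width: 0.665
grip_force: 15.0
```

Run:
```python
from h import *
im=vision.get_image("wrist")
b=bird(im,.481,.130,.068,.13,2.2);cv2.imwrite("pics/c1.png",b)
st=ctrl.get_state();print(st["position"],st["tool_rot"],st["grip_force"])
```

```text
[0.47804935 0.09915867 0.20368904] [-2.28735549e+00 -2.14983012e+00  1.06366537e-04] 14.992232322692871
```

View pics/c1.png

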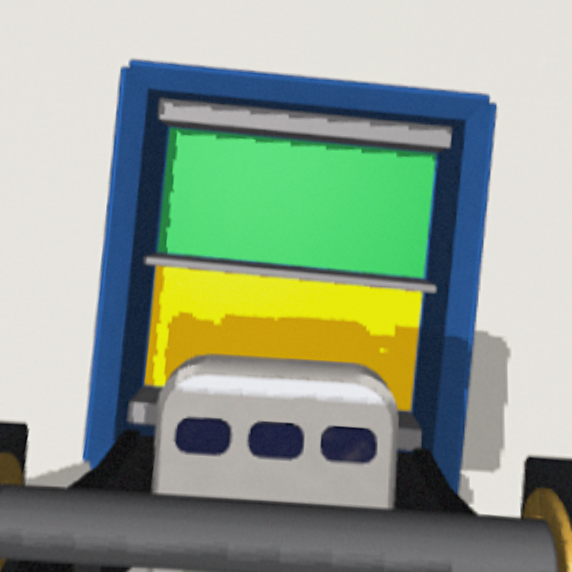

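The rectified view at rim height (2.2 px/mm) shows the case rim corners at (126,63) and (494,98), and the middle wall from (147,259) to (436,289). That puts the case yaw at about -0.102. The timer is held square in the fingers.

Run:
```python
from h import *
im=vision.get_image("wrist");c,_=ray(im,im["cx"],im["cy"],True)
def at(px,z):
    P=np.array([.481+(px[0]-286)/2200,.130+(286-px[1])/2200,.068]);return c+(P-c)*(z-c[2])/(P[2]-c[2])
a,b=at((147,259),.034),at((436,289),.034);print("wall",a,b,(a+b)/2,np.linalg.norm(a-b))
g=[at(p,.004) for p in[(178,127),(438,153),(425,279),(160,252)]];print("green",np.round(g,4),np.mean(g,0))
y=-.102;C=np.array([.4826,.1325]);ey=np.array([-np.sin(y),np.cos(y)])
bay=C-.037*ey;print(bay)
plan([(*bay,.09,1.469),(*bay,.0085,1.469)])
```

```text
wall [0.41034388 0.13940172 0.034     ] [0.55674196 0.12420468 0.034     ] [0.48354292 0.1318032  0.034     ] 0.1471847365712229
green [[0.4209 0.2098 0.004 ]
 [0.5645 0.1954 0.004 ]
 [0.5573 0.1258 0.004 ]
 [0.4109 0.1407 0.004 ]] [0.4884149 0.1679449 0.004    ]
[0.47883254 0.09569231]
t [ -0.2  -0.3 114.2] w [-0.001 -0.     0.038] rows 2.7
t [ 0.   0.  81.5] w [0. 0. 0.] rows 2.0
```

Request:
jog_arm([
  {"tx":0,"ty":0,"tz":41,"wx":0,"wy":0,"wz":0.04,"gripper":0.5},
  {"tx":0,"ty":0,"tz":80,"wx":0,"wy":0,"wz":0.04,"gripper":0.5},
  {"tx":0,"ty":0,"tz":114,"wx":0,"wy":0,"wz":0.04,"gripper":0.5},
  {"tx":0,"ty":0,"tz":135,"wx":0,"wy":0,"wz":0.04,"gripper":0.5},
  {"tx":0,"ty":0,"tz":150,"wx":0,"wy":0,"wz":0.04,"gripper":0.5},
])

```text
time: 5.47
position: [0.4798, 0.0895, 0.0519]
tool_rot: [-2.342, -2.091, 0.005]
ft_force: [0.0, -0.9, -0.6]
grip_width: 0.664
grip_force: 15.0
```

Request:
jog_arm([
  {"tx":0,"ty":0,"tz":15,"wx":0,"wy":0,"wz":0,"gripper":0.5},
  {"tx":0,"ty":0,"tz":30,"wx":0,"wy":0,"wz":0,"gripper":0.5},
  {"tx":0,"ty":0,"tz":40,"wx":0,"wy":0,"wz":0,"gripper":0.5},
  {"tx":0,"ty":0,"tz":44,"wx":0,"wy":0,"wz":0,"gripper":0.5},
  {"tx":0,"ty":0,"tz":45,"wx":0,"wy":0,"wz":0,"gripper":0.5},
])

```text
time: 5.88
position: [0.4811, 0.0906, 0.0092]
tool_rot: [-2.343, -2.092, 0.002]
ft_force: [-0.1, 0.8, -0.5]
grip_width: 0.667
grip_force: 15.0
```

Request:
jog_arm([
  {"tx":2,"ty":0,"tz":0,"wx":0,"wy":0,"wz":0,"gripper":0.5},
  {"tx":4,"ty":0,"tz":0,"wx":0,"wy":0,"wz":0,"gripper":0.5},
  {"tx":4,"ty":0,"tz":0.5,"wx":0,"wy":0,"wz":0,"gripper":0.5},
  {"tx":4,"ty":0,"tz":0.5,"wx":0,"wy":0,"wz":0,"gripper":0.85},
  {"tx":4,"ty":0,"tz":0.5,"wx":0,"wy":0,"wz":0,"gripper":0.85},
])

```text
time: 6.3
position: [0.4818, 0.0956, 0.0095]
tool_rot: [2.341, 2.093, 0.001]
ft_force: [-0.0, 0.8, 0.1]
grip_width: 0.748
grip_force: 0.0
```

Request:
jog_arm([
  {"tx":0,"ty":0,"tz":0,"wx":0,"wy":0,"wz":0,"gripper":0.85},
  {"tx":0,"ty":0,"tz":-20,"wx":0,"wy":0,"wz":0,"gripper":0.85},
  {"tx":0,"ty":0,"tz":-60,"wx":0,"wy":0,"wz":0,"gripper":0.85},
  {"tx":0,"ty":0,"tz":-100,"wx":0,"wy":0,"wz":0,"gripper":0.85},
  {"tx":0,"ty":0,"tz":-140,"wx":0,"wy":0,"wz":0,"gripper":0.85},
])

```text
time: 6.72
position: [0.4808, 0.0957, 0.1505]
tool_rot: [-2.341, -2.094, 0.001]
ft_force: [1.9, -1.1, 0.2]
grip_width: 0.848
grip_force: 0.0
```

Run:
```python
from h import *
st=ctrl.get_state();print(st["position"],st["tool_rot"],st["grip_width"])
plan([(.445,-.04,.19,1.2),(.425,-.125,.14,1.005)])
```

```text
[0.48078068 0.09569006 0.15045678] [-2.34103473e+00 -2.09385348e+00  9.31926223e-04] 0.8482686153625438
t [-138.8  -20.5  -39.5] w [-0.001  0.     0.259] rows 3.5
t [-86.5  12.2  50. ] w [0.    0.    0.195] rows 2.4
```

Request:
jog_arm([
  {"tx":-139,"ty":-20,"tz":-40,"wx":0,"wy":0,"wz":0.26,"gripper":0.6},
  {"tx":-139,"ty":-20,"tz":-40,"wx":0,"wy":0,"wz":0.26,"gripper":0.6},
  {"tx":-139,"ty":-20,"tz":-40,"wx":0,"wy":0,"wz":0.26,"gripper":0.6},
  {"tx":-139,"ty":-20,"tz":-40,"wx":0,"wy":0,"wz":0.26,"gripper":0.6},
  {"tx":-139,"ty":-20,"tz":-40,"wx":0,"wy":0,"wz":0.26,"gripper":0.6},
])

```text
time: 7.13
position: [0.4456, -0.0462, 0.1906]
tool_rot: [2.598, 1.759, -0.0]
ft_force: [-0.1, 0.2, 0.1]
grip_width: 0.623
grip_force: 0.0
```

Request:
jog_arm([
  {"tx":-86,"ty":12,"tz":50,"wx":0,"wy":0,"wz":0.2,"gripper":0.6},
  {"tx":-86,"ty":12,"tz":50,"wx":0,"wy":0,"wz":0.2,"gripper":0.6},
  {"tx":-86,"ty":12,"tz":50,"wx":0,"wy":0,"wz":0.2,"gripper":0.6},
  {"tx":-86,"ty":12,"tz":50,"wx":0,"wy":0,"wz":0.2,"gripper":0.6},
  {"tx":-86,"ty":12,"tz":50,"wx":0,"wy":0,"wz":0.2,"gripper":0.6},
])

```text
time: 7.55
position: [0.4257, -0.1242, 0.1385]
tool_rot: [-2.757, -1.503, 0.0]
ft_force: [0.1, 0.9, 1.1]
grip_width: 0.597
grip_force: 0.0
```

Run:
```python
from h import *
im=vision.get_image("wrist")
b=bird(im,.416,-.125,.008,.1,2.5);cv2.imwrite("pics/m1.png",b)
st=ctrl.get_state();print(st["position"],st["tool_rot"])
h=cv2.cvtColor(b,cv2.COLOR_BGR2HSV);m=cv2.inRange(h,(105,120,20),(130,255,200))
cs,_=cv2.findContours(m,0,2)
for c in cs:
    if cv2.contourArea(c)>150:print(cv2.minAreaRect(c))
```

```text
[ 0.42661863 -0.12348744  0.13923053] [-2.75642871e+00 -1.50618625e+00 -1.29832211e-03]
((310.6630554199219, 155.41748046875), (34.538841247558594, 110.0729751586914), 32.19573211669922)
```

View pics/m1.png

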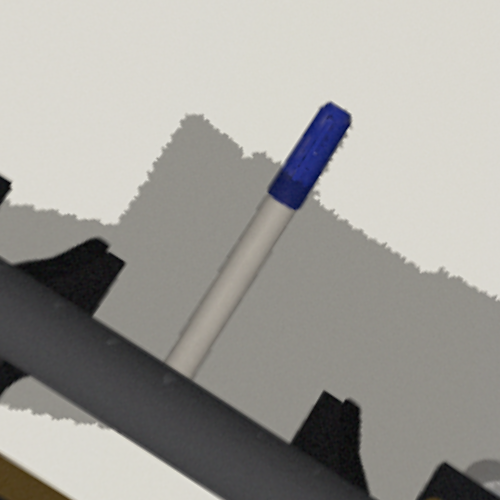

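The rectified wrist view (2.5 px/mm) shows the marker's cap end at (342,108), with its axis at yaw 1.009 running down-left. Its centre is at about (0.4176, -0.124), which agrees with the first estimate.

Run:
```python
from h import *
st=ctrl.get_state();print(st["position"])
plan([(.419,-.1215,.004,1.009)])
```

```text
[ 0.42661863 -0.12348744  0.13923053]
t [ -2.6  -7.5 135.2] w [-0.    -0.001 -0.009] rows 3.2
```

Request:
jog_arm([
  {"tx":-2.6,"ty":-7.5,"tz":40,"wx":0,"wy":0,"wz":-0.01,"gripper":0.45},
  {"tx":-2.6,"ty":-7.5,"tz":78,"wx":0,"wy":0,"wz":-0.01,"gripper":0.4},
  {"tx":-2.6,"ty":-7.5,"tz":108,"wx":0,"wy":0,"wz":-0.01,"gripper":0.4},
  {"tx":-2.6,"ty":-7.5,"tz":127,"wx":0,"wy":0,"wz":-0.01,"gripper":0.4},
  {"tx":-2.6,"ty":-7.5,"tz":135,"wx":0,"wy":0,"wz":-0.01,"gripper":0.4},
])

```text
time: 8.02
position: [0.4175, -0.1204, 0.0022]
tool_rot: [-2.745, -1.522, 0.002]
ft_force: [0.2, -0.2, 1.3]
grip_width: 0.411
grip_force: 0.0
```

Request:
jog_arm([
  {"tx":0,"ty":0,"tz":0,"wx":0,"wy":0,"wz":0,"gripper":0.1},
  {"tx":0,"ty":0,"tz":0,"wx":0,"wy":0,"wz":0,"gripper":0.1},
  {"tx":0,"ty":0,"tz":0,"wx":0,"wy":0,"wz":0,"gripper":0.1},
  {"tx":0,"ty":0,"tz":0,"wx":0,"wy":0,"wz":0,"gripper":0.1},
  {"tx":0,"ty":0,"tz":0,"wx":0,"wy":0,"wz":0,"gripper":0.1},
], grip_force=12)

```text
time: 8.43
position: [0.4198, -0.1233, 0.0056]
tool_rot: [2.748, 1.517, 0.003]
ft_force: [-0.2, 1.4, 5.2]
grip_width: 0.174
grip_force: 12.0
```

Run:
```python
from h import *
plan([(.4198,-.1233,.16,1.009),(.45,.0,.17,.42),(.4886,.1686,.12,-.102),(.4886,.1686,.03,-.102)])
```

```text
t [ 1.000e-01  4.000e-01 -1.544e+02] w [ 0.003 -0.    -0.   ] rows 3.7
t [120.4 -40.1 -10. ] w [0.    0.    0.589] rows 4.7
t [ 104.  -138.2   50. ] w [0.    0.    0.522] rows 4.3
t [ 0.  0. 90.] w [0. 0. 0.] rows 2.2
```

Request:
jog_arm([
  {"tx":0,"ty":0,"tz":-20,"wx":0,"wy":0,"wz":0,"gripper":0.1},
  {"tx":0,"ty":0,"tz":-60,"wx":0,"wy":0,"wz":0,"gripper":0.1},
  {"tx":0,"ty":0,"tz":-100,"wx":0,"wy":0,"wz":0,"gripper":0.1},
  {"tx":0,"ty":0,"tz":-140,"wx":0,"wy":0,"wz":0,"gripper":0.1},
  {"tx":0,"ty":0,"tz":-155,"wx":0,"wy":0,"wz":0,"gripper":0.1},
])

```text
time: 8.85
position: [0.4213, -0.1238, 0.1653]
tool_rot: [2.743, 1.514, 0.008]
ft_force: [0.8, -0.3, -0.3]
grip_width: 0.175
grip_force: 12.0
```

Request:
jog_arm([
  {"tx":120,"ty":-40,"tz":-10,"wx":0,"wy":0,"wz":0.59,"gripper":0.1},
  {"tx":120,"ty":-40,"tz":-10,"wx":0,"wy":0,"wz":0.59,"gripper":0.1},
  {"tx":120,"ty":-40,"tz":-10,"wx":0,"wy":0,"wz":0.59,"gripper":0.1},
  {"tx":120,"ty":-40,"tz":-10,"wx":0,"wy":0,"wz":0.59,"gripper":0.1},
  {"tx":120,"ty":-40,"tz":-10,"wx":0,"wy":0,"wz":0.59,"gripper":0.1},
])

```text
time: 9.27
position: [0.4497, 0.0054, 0.1706]
tool_rot: [-3.065, -0.69, -0.005]
ft_force: [-0.9, 0.0, -0.2]
grip_width: 0.171
grip_force: 12.0
```

Request:
jog_arm([
  {"tx":104,"ty":-138,"tz":50,"wx":0,"wy":0,"wz":0.52,"gripper":0.1},
  {"tx":104,"ty":-138,"tz":50,"wx":0,"wy":0,"wz":0.52,"gripper":0.1},
  {"tx":104,"ty":-138,"tz":50,"wx":0,"wy":0,"wz":0.52,"gripper":0.1},
  {"tx":104,"ty":-138,"tz":50,"wx":0,"wy":0,"wz":0.52,"gripper":0.1},
  {"tx":104,"ty":-138,"tz":50,"wx":0,"wy":0,"wz":0.52,"gripper":0.1},
])

```text
time: 9.68
position: [0.4797, 0.146, 0.1263]
tool_rot: [3.14, -0.048, 0.002]
ft_force: [0.9, -1.0, -0.0]
grip_width: 0.171
grip_force: 12.0
```

Run:
```python
from h import *
im=vision.get_image("wrist");cv2.imwrite("pics/c2.png",bird(im,.481,.130,.034,.11,2.6))
st=ctrl.get_state();print(st["position"],st["tool_rot"],st["grip_width"],ray(im,im["cx"],im["cy"],True)[0])
plan([(.4886,.1686,.03,-.102),(.4886,.1686,.0100,-.102)])
```

```text
[0.47893793 0.15299335 0.12531772] [-3.13655182e+00  5.01607711e-02 -5.42824524e-04] 0.16911579681788047 [0.54888379 0.14387019 0.28770181]
t [  9.1 -15.5  95.4] w [-0.005 -0.     0.07 ] rows 2.3
t [ 0.  0. 20.] w [0. 0. 0.] rows 0.5
```

View pics/c2.png

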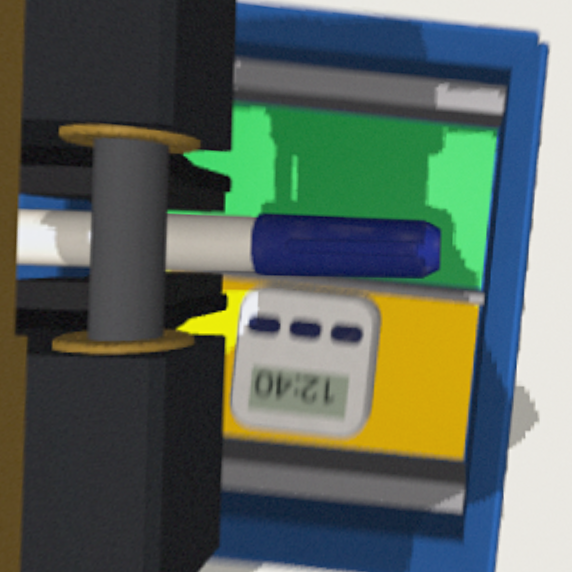

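The rectified view at z = 0.034 (2.6 px/mm) shows the timer flat in the yellow bay at (305,362). The marker is held about 15 mm short of the green bay's centre, and the wall ends at (483,297).

Request:
jog_arm([
  {"tx":9,"ty":-16,"tz":0,"wx":-0.005,"wy":0,"wz":0.07,"gripper":0.1},
  {"tx":9,"ty":-16,"tz":10,"wx":-0.005,"wy":0,"wz":0.07,"gripper":0.1},
  {"tx":9,"ty":-16,"tz":45,"wx":-0.005,"wy":0,"wz":0.07,"gripper":0.1},
  {"tx":9,"ty":-16,"tz":65,"wx":-0.005,"wy":0,"wz":0.07,"gripper":0.1},
  {"tx":9,"ty":-16,"tz":70,"wx":-0.005,"wy":0,"wz":0.07,"gripper":0.1},
])

```text
time: 10.15
position: [0.4856, 0.1586, 0.0525]
tool_rot: [3.13, -0.147, -0.01]
ft_force: [-0.8, 0.9, -0.1]
grip_width: 0.173
grip_force: 12.0
```

Run:
```python
from h import *
st=ctrl.get_state();print(st["position"],st["tool_rot"],st["ft_force"])
plan([(.4883,.1695,.0100,-.102)])
```

```text
[0.4856399  0.1585815  0.05245317] [ 3.13016086 -0.14723607 -0.01029289] [-0.76144773  0.85234319 -0.12209953]
t [  1.9 -11.5  42.3] w [0.008 0.006 0.008] rows 1.1
```

Request:
jog_arm([
  {"tx":2,"ty":-9,"tz":5,"wx":0.008,"wy":0,"wz":0,"gripper":0.1},
  {"tx":2,"ty":-9,"tz":20,"wx":0.008,"wy":0,"wz":0,"gripper":0.1},
  {"tx":2,"ty":-9,"tz":33,"wx":0.008,"wy":0,"wz":0,"gripper":0.1},
  {"tx":2,"ty":-9,"tz":38,"wx":0.008,"wy":0,"wz":0,"gripper":0.1},
  {"tx":2,"ty":-9,"tz":41,"wx":0.008,"wy":0,"wz":0,"gripper":0.1},
])

```text
time: 10.57
position: [0.4912, 0.169, 0.0145]
tool_rot: [-3.136, 0.149, 0.001]
ft_force: [0.1, -0.2, 0.3]
grip_width: 0.17
grip_force: 12.0
```

Run:
```python
from h import *
im=vision.get_image("wrist")
st=ctrl.get_state();print(st["position"],st["tool_rot"],st["ft_force"])
plan([(.4883,.1695,.0098,-.102)])
```

```text
[0.49117888 0.16903285 0.01441169] [-3.13599703e+00  1.49437821e-01  1.24111818e-03] [-0.14568197  0.58032249 -0.90078303]
t [-2.9 -0.2  4.6] w [-0.002  0.001  0.007] rows 0.1
```

Request:
jog_arm([
  {"tx":-2,"ty":0,"tz":3,"wx":0,"wy":0,"wz":0,"gripper":0.1},
  {"tx":-2,"ty":0,"tz":4.5,"wx":0,"wy":0,"wz":0,"gripper":0.1},
  {"tx":-2,"ty":0,"tz":4.5,"wx":0,"wy":0,"wz":0,"gripper":0.33},
  {"tx":-2,"ty":0,"tz":4.5,"wx":0,"wy":0,"wz":0,"gripper":0.33},
  {"tx":-2,"ty":0,"tz":4.5,"wx":0,"wy":0,"wz":0,"gripper":0.33},
])

```text
time: 11.03
position: [0.4897, 0.1695, 0.0108]
tool_rot: [-3.136, 0.149, -0.001]
ft_force: [0.3, 0.4, -0.1]
grip_width: 0.3
grip_force: 0.0
```

Request:
jog_arm([
  {"tx":0,"ty":0,"tz":-5,"wx":0,"wy":0,"wz":0,"gripper":0.33},
  {"tx":0,"ty":0,"tz":-30,"wx":0,"wy":0,"wz":0,"gripper":0.33},
  {"tx":0,"ty":0,"tz":-70,"wx":0,"wy":0,"wz":0,"gripper":0.33},
  {"tx":0,"ty":0,"tz":-110,"wx":0,"wy":0,"wz":0,"gripper":0.5},
  {"tx":0,"ty":0,"tz":-150,"wx":0,"wy":0,"wz":0,"gripper":0.5},
])

```text
time: 11.45
position: [0.4888, 0.1695, 0.1623]
tool_rot: [-3.136, 0.148, 0.001]
ft_force: [1.5, 0.4, -0.5]
grip_width: 0.407
grip_force: 0.0
```

```bash
cat >> h.py <<'E'
def Ntilt(yaw,t):
    u=np.array([np.cos(yaw),np.sin(yaw),0]);z=np.array([0,0,1.])
    n=-np.sin(t)*u+np.cos(t)*z;xd=np.cos(t)*u+np.sin(t)*z;yd=np.cross(n,xd)
    return np.c_[yd,xd,-n],n,xd,yd
E
python3 - <<'E'
from h import *
N,n,xd,yd=Ntilt(.638,np.radians(35));P=np.array([.469,.4035,.059])
M,_,_,_=Ntilt(.35,np.radians(8));q=P+.14*n;print(q)
plan([(.47,.22,.22,.5),(.45,.27,.22,1.09),(.43,.31,.22,1.67),(.42,.35,.20,Ntilt(.6,np.radians(8))[0]),(*q,N)])
E
```

```text
[0.40449537 0.3556737  0.17368129]
t [-23.5 -48.6 -57.5] w [-0.002 -0.    -0.594] rows 4.8
t [  6.4 -53.5   0. ] w [ 0.    0.   -0.59] rows 4.7
t [ 26.2 -36.2   0. ] w [ 0.    0.   -0.58] rows 4.6
t [40.8 -6.  20. ] w [-0.137  0.035 -0.5  ] rows 4.2
t [ 13.4 -13.2  24.7] w [-0.471  0.014 -0.036] rows 3.8
```

Request:
jog_arm([
  {"tx":-24,"ty":-49,"tz":-58,"wx":0,"wy":0,"wz":-0.594,"gripper":0.5},
  {"tx":-24,"ty":-49,"tz":-58,"wx":0,"wy":0,"wz":-0.594,"gripper":0.5},
  {"tx":-24,"ty":-49,"tz":-58,"wx":0,"wy":0,"wz":-0.594,"gripper":0.5},
  {"tx":-24,"ty":-49,"tz":-58,"wx":0,"wy":0,"wz":-0.594,"gripper":0.5},
  {"tx":-24,"ty":-49,"tz":-58,"wx":0,"wy":0,"wz":-0.594,"gripper":0.5},
])

```text
time: 11.87
position: [0.4702, 0.2209, 0.2198]
tool_rot: [-3.04, -0.787, -0.004]
ft_force: [0.2, -0.3, -0.6]
grip_width: 0.495
grip_force: 0.0
```

Request:
jog_arm([
  {"tx":6,"ty":-54,"tz":0,"wx":0,"wy":0,"wz":-0.59,"gripper":0.5},
  {"tx":6,"ty":-54,"tz":0,"wx":0,"wy":0,"wz":-0.59,"gripper":0.5},
  {"tx":6,"ty":-54,"tz":0,"wx":0,"wy":0,"wz":-0.59,"gripper":0.5},
  {"tx":6,"ty":-54,"tz":0,"wx":0,"wy":0,"wz":-0.59,"gripper":0.5},
  {"tx":6,"ty":-54,"tz":0,"wx":0,"wy":0,"wz":-0.59,"gripper":0.5},
])

```text
time: 12.28
position: [0.4492, 0.271, 0.2191]
tool_rot: [-2.68, -1.636, -0.002]
ft_force: [1.1, -1.6, -0.3]
grip_width: 0.504
grip_force: 0.0
```

Request:
jog_arm([
  {"tx":26,"ty":-36,"tz":0,"wx":0,"wy":0,"wz":-0.58,"gripper":0.5},
  {"tx":26,"ty":-36,"tz":0,"wx":0,"wy":0,"wz":-0.58,"gripper":0.5},
  {"tx":26,"ty":-36,"tz":0,"wx":0,"wy":0,"wz":-0.58,"gripper":0.5},
  {"tx":26,"ty":-36,"tz":0,"wx":0,"wy":0,"wz":-0.58,"gripper":0.5},
  {"tx":26,"ty":-36,"tz":0,"wx":0,"wy":0,"wz":-0.58,"gripper":0.5},
])

```text
time: 12.7
position: [0.4294, 0.3105, 0.2191]
tool_rot: [-2.101, -2.334, -0.003]
ft_force: [-0.3, 0.2, -0.3]
grip_width: 0.498
grip_force: 0.0
```

Request:
jog_arm([
  {"tx":41,"ty":-6,"tz":20,"wx":-0.137,"wy":0.035,"wz":-0.5,"gripper":0.5},
  {"tx":41,"ty":-6,"tz":20,"wx":-0.137,"wy":0.035,"wz":-0.5,"gripper":0.5},
  {"tx":41,"ty":-6,"tz":20,"wx":-0.137,"wy":0.035,"wz":-0.5,"gripper":0.5},
  {"tx":41,"ty":-6,"tz":20,"wx":-0.137,"wy":0.035,"wz":-0.5,"gripper":0.5},
  {"tx":41,"ty":-6,"tz":20,"wx":-0.137,"wy":0.035,"wz":-0.5,"gripper":0.5},
])

```text
time: 13.12
position: [0.4184, 0.3505, 0.1985]
tool_rot: [1.423, 2.719, 0.192]
ft_force: [-0.5, 0.8, 0.2]
grip_width: 0.502
grip_force: 0.0
```

Run:
```python
from h import *
N,n,xd,yd=Ntilt(.638,np.radians(35));P=np.array([.469,.4035,.059])
st=ctrl.get_state();print(st["position"],st["tool_rot"],st["joint_positions"])
plan([(*(P+.14*n),N)])
```

```text
[0.41836641 0.35050521 0.19854881] [1.42331238 2.71919921 0.1921173 ] [ 0.51882812  0.14168825 -1.34670276  1.83381548  0.1852661   1.14271944
 -0.27556554]
t [ 12.2 -11.9  23.4] w [-0.469  0.013 -0.029] rows 3.8
```

Request:
jog_arm([
  {"tx":3,"ty":-3,"tz":5,"wx":-0.12,"wy":0,"wz":-0.01,"gripper":0.5},
  {"tx":6,"ty":-6,"tz":12,"wx":-0.24,"wy":0,"wz":-0.01,"gripper":0.5},
  {"tx":9,"ty":-9,"tz":18,"wx":-0.36,"wy":0.01,"wz":-0.02,"gripper":0.5},
  {"tx":12,"ty":-12,"tz":23,"wx":-0.47,"wy":0.013,"wz":-0.03,"gripper":0.5},
  {"tx":12,"ty":-12,"tz":23,"wx":-0.47,"wy":0.013,"wz":-0.03,"gripper":0.5},
])

```text
time: 13.53
position: [0.4086, 0.3503, 0.1759]
tool_rot: [1.314, 2.539, 0.608]
ft_force: [0.6, -0.6, 0.3]
grip_width: 0.499
grip_force: 0.0
```

Run:
```python
from h import *
import pickle
im=vision.get_image("wrist");pickle.dump(im,open("div.pkl","wb"))
N,n,xd,yd=Ntilt(.638,np.radians(35));P=np.array([.469,.4035,.059])
st=ctrl.get_state();print(st["position"],st["tool_rot"],st["joint_positions"])
plan([(*(P+.14*n),N)])
# rectify on the plate top plane (divider axes): right=yd reversed -> col = -y_d, row up = x_d
k=(np.arange(560)+.5)/2800-.1
U,V=np.meshgrid(k,-k);Q=P+.004*n+U[...,None]*(-yd)+V[...,None]*xd
E=np.array(im["extrinsics"]);q=Q@E[:3,:3].T+E[:3,3];h=np.hypot(q[...,0],q[...,1]);r=np.arctan2(h,q[...,2])
b=cv2.remap(im["color"],(im["fx"]*r*q[...,0]/h+im["cx"]).astype(np.float32),(im["fy"]*r*q[...,1]/h+im["cy"]).astype(np.float32),1)
cv2.imwrite("pics/d1.png",b)
c,_=ray(im,im["cx"],im["cy"],True);d=c-P;print("cam in div",-d@yd,d@xd,d@n)
```

```text
[0.40471973 0.35291353 0.17516229] [1.30318094 2.54569551 0.60984565] [ 0.17666219 -0.29916957 -0.86297254  2.1701566  -0.27712262  0.70842628
  0.07511478]
t [2.4 0.6 2. ] w [-0.139  0.011 -0.01 ] rows 1.1
cam in div -0.06383268812921401 0.024625936393206788 0.30033966045014765
```

View pics/d1.png

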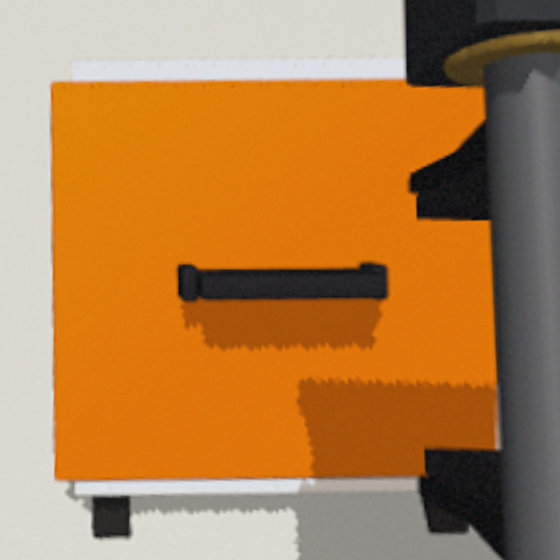

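The view rectified on the plate plane (2.8 px/mm) shows the plate spanning (52..496, 82..480), which is 158.6 x 142 mm as given. The plate centre is 2 mm off along its y, and the rib is at (283,282). The tool tilt is still 0.14 rad short because j2 is at its limit.

Run:
```python
from h import *
N,n,xd,yd=Ntilt(.638,np.radians(35));P=np.array([.4678,.4051,.059])
plan([(*(P+.065*n),N),(*(P+.011*n),N)])
```

```text
t [ 5.3 10.9 76.2] w [-0.139  0.011 -0.01 ] rows 1.9
t [-0. -0. 54.] w [0. 0. 0.] rows 1.3
```

Request:
jog_arm([
  {"tx":3,"ty":4,"tz":25,"wx":0,"wy":0,"wz":0,"gripper":0.4},
  {"tx":5,"ty":8,"tz":50,"wx":-0.03,"wy":0,"wz":0,"gripper":0.4},
  {"tx":5,"ty":11,"tz":76,"wx":-0.08,"wy":0.01,"wz":-0.01,"gripper":0.4},
  {"tx":5,"ty":11,"tz":76,"wx":-0.14,"wy":0.01,"wz":-0.01,"gripper":0.4},
  {"tx":5,"ty":11,"tz":76,"wx":-0.14,"wy":0.01,"wz":-0.01,"gripper":0.4},
])

```text
time: 14.0
position: [0.4394, 0.3806, 0.1109]
tool_rot: [1.251, 2.468, 0.772]
ft_force: [-0.9, -1.1, -0.6]
grip_width: 0.401
grip_force: 0.0
```

Run:
```python
from h import *
N,n,xd,yd=Ntilt(.638,np.radians(35));P=np.array([.4678,.4051,.059])
st=ctrl.get_state();print(st["position"],st["joint_positions"].round(2))
plan([(*(P+.065*n),N),(*(P+.011*n),N)])
```

```text
[0.43938599 0.38057234 0.11088761] [ 0.33 -0.13 -1.09  2.26 -0.08  0.34 -0.09]
t [ 2.8  0.9 -1. ] w [-0.005  0.002 -0.005] rows 0.1
t [-0. -0. 54.] w [0. 0. 0.] rows 1.3
```

Tilt reached. Now descend and grip the rib.

Request:
jog_arm([
  {"tx":3,"ty":1,"tz":15,"wx":-0.005,"wy":0,"wz":-0.005,"gripper":0.4},
  {"tx":3,"ty":1,"tz":30,"wx":-0.005,"wy":0,"wz":-0.005,"gripper":0.4},
  {"tx":3,"ty":1,"tz":43,"wx":-0.005,"wy":0,"wz":-0.005,"gripper":0.4},
  {"tx":3,"ty":1,"tz":50,"wx":-0.005,"wy":0,"wz":-0.005,"gripper":0.4},
  {"tx":3,"ty":1,"tz":52,"wx":-0.005,"wy":0,"wz":-0.005,"gripper":0.4},
])

```text
time: 14.42
position: [0.4689, 0.4028, 0.0757]
tool_rot: [1.241, 2.453, 0.784]
ft_force: [0.4, -0.8, 1.1]
grip_width: 0.404
grip_force: 0.0
```

Run:
```python
from h import *
vision.get_image("wrist")
N,n,xd,yd=Ntilt(.638,np.radians(35));P=np.array([.4678,.4051,.059])
st=ctrl.get_state();print(st["position"],st["joint_positions"].round(2),st["ft_force"])
plan([(*(P+.011*n),N)])
```

```text
[0.46784613 0.40372929 0.07364913] [ 0.26  0.16 -1.1   2.22  0.83  0.32 -0.89] [ 1.14284189 -2.01877488 -1.1622786 ]
t [ 1.1 -7.8  1.4] w [0.009 0.006 0.   ] rows 0.2
```

Request:
jog_arm([
  {"tx":1,"ty":-6,"tz":0,"wx":0.009,"wy":0.006,"wz":0,"gripper":0.4},
  {"tx":1,"ty":-6,"tz":0,"wx":0.009,"wy":0.006,"wz":0,"gripper":0.4},
  {"tx":1,"ty":-6,"tz":0,"wx":0.009,"wy":0.006,"wz":0,"gripper":0.4},
  {"tx":1,"ty":-6,"tz":0,"wx":0.009,"wy":0.006,"wz":0,"gripper":0.4},
  {"tx":1,"ty":-6,"tz":0,"wx":0.009,"wy":0.006,"wz":0,"gripper":0.4},
])

```text
time: 14.88
position: [0.4617, 0.4007, 0.0708]
tool_rot: [1.242, 2.469, 0.778]
ft_force: [-0.9, -0.0, -0.7]
grip_width: 0.401
grip_force: 0.0
```

Run:
```python
from h import *
N,n,xd,yd=Ntilt(.638,np.radians(35));P=np.array([.4678,.4051,.059])
st=ctrl.get_state();print(st["position"],st["joint_positions"].round(2),st["ft_force"])
plan([(*(P+.011*n),N)])
```

```text
[0.46171184 0.40070536 0.07080039] [ 0.28  0.15 -1.13  2.23  0.79  0.32 -0.85] [-0.88376648 -0.04561158 -0.65313483]
t [-0.1 -0.6  3. ] w [-0.    -0.001  0.001] rows 0.1
```

Aligned. Lower 3 mm and close firmly.

Request:
jog_arm([
  {"tx":0,"ty":-0.5,"tz":2,"wx":0,"wy":0,"wz":0,"gripper":0.4},
  {"tx":0,"ty":-0.5,"tz":3,"wx":0,"wy":0,"wz":0,"gripper":0.2},
  {"tx":0,"ty":-0.5,"tz":3,"wx":0,"wy":0,"wz":0,"gripper":0.0},
  {"tx":0,"ty":-0.5,"tz":3,"wx":0,"wy":0,"wz":0,"gripper":0.0},
  {"tx":0,"ty":-0.5,"tz":3,"wx":0,"wy":0,"wz":0,"gripper":0.0},
], grip_force=40)

```text
time: 15.3
position: [0.4616, 0.4018, 0.0668]
tool_rot: [1.241, 2.472, 0.778]
ft_force: [-1.1, -0.1, -0.0]
grip_width: 0.179
grip_force: 0.0
```

Request:
jog_arm([
  {"tx":0,"ty":0,"tz":0,"wx":0,"wy":0,"wz":0,"gripper":0},
  {"tx":0,"ty":0,"tz":0,"wx":0,"wy":0,"wz":0,"gripper":0.0},
  {"tx":0,"ty":0,"tz":0,"wx":0,"wy":0,"wz":0,"gripper":0.0},
  {"tx":0,"ty":0,"tz":0,"wx":0,"wy":0,"wz":0,"gripper":0.0},
  {"tx":0,"ty":0,"tz":0,"wx":0,"wy":0,"wz":0,"gripper":0.0},
])

```text
time: 15.72
position: [0.4621, 0.4026, 0.0677]
tool_rot: [1.24, 2.471, 0.78]
ft_force: [2.1, 1.6, 1.1]
grip_width: 0.088
grip_force: 40.0
```

Run:
```python
from h import *
N,n,xd,yd=Ntilt(.638,np.radians(35));P=np.array([.4678,.4051,.059])
st=ctrl.get_state();p=st["position"];M=R.from_rotvec(st["tool_rot"]).as_matrix()
print(p,st["joint_positions"].round(2),st["ft_force"],st["torque"],st["grip_force"],st["grip_width"])
print("divider in tool",M.T@(P-p),R.from_matrix(M.T@N).as_rotvec())
plan([(*(p+.04*n+[0,0,.06]),N),(.45,.37,.20,Ntilt(.55,np.radians(18))[0]),(.46,.26,.22,Ntilt(.25,np.radians(3))[0]),(.4825,.133,.17,1.469)])
```

```text
[0.462122   0.4026155  0.06767039] [ 0.26  0.16 -1.11  2.23  0.82  0.32 -0.88] [2.0542809  1.60665559 1.11651496] [ 0.04398181 -0.29060235  0.23206107] 39.98127073980868 0.08820364095654566
divider in tool [-1.42031113e-03 -2.51131499e-05  1.05626791e-02] [-0.00017409 -0.00325227  0.00154828]
t [  0.2  34.4 -89.2] w [-0.    -0.003  0.002] rows 2.3
t [-19.   17.6 -36. ] w [ 0.297 -0.039  0.079] rows 2.5
t [-99.  -40.4 -34.2] w [ 0.26  -0.055  0.296] rows 3.2
t [-128.6  -12.2   49.4] w [ 0.052 -0.009  0.352] rows 3.3
```

Request:
jog_arm([
  {"tx":0,"ty":0,"tz":-10,"wx":0,"wy":0,"wz":0,"gripper":0},
  {"tx":0,"ty":5,"tz":-30,"wx":0,"wy":0,"wz":0,"gripper":0.0},
  {"tx":0,"ty":17,"tz":-55,"wx":0,"wy":0,"wz":0,"gripper":0.0},
  {"tx":0,"ty":29,"tz":-75,"wx":0,"wy":0,"wz":0,"gripper":0.0},
  {"tx":0,"ty":34,"tz":-88,"wx":0,"wy":0,"wz":0,"gripper":0.0},
])

```text
time: 16.13
position: [0.4487, 0.3781, 0.1148]
tool_rot: [1.26, 2.47, 0.73]
ft_force: [0.4, -1.4, -2.8]
grip_width: 0.087
grip_force: 40.0
```

Run:
```python
from h import *
st=ctrl.get_state();print(st["position"],st["joint_positions"].round(2),st["ft_force"],st["grip_width"])
plan([(.45,.37,.20,Ntilt(.55,np.radians(18))[0]),(.46,.26,.22,Ntilt(.25,np.radians(3))[0]),(.4825,.133,.17,1.469)])
```

```text
[0.44872413 0.37805089 0.11479838] [ 0.43 -0.11 -1.18  2.23 -0.03  0.39 -0.13] [ 0.43578996 -1.35668173 -2.7641801 ] 0.08666892968101594
t [ -8.4  43.7 -73.1] w [ 0.268 -0.02   0.072] rows 2.2
t [-99.  -40.4 -34.2] w [ 0.26  -0.055  0.296] rows 3.2
t [-128.6  -12.2   49.4] w [ 0.052 -0.009  0.352] rows 3.3
```

Request:
jog_arm([
  {"tx":-2,"ty":12,"tz":-20,"wx":0.05,"wy":0,"wz":0.01,"gripper":0},
  {"tx":-4,"ty":24,"tz":-40,"wx":0.12,"wy":0,"wz":0.03,"gripper":0.0},
  {"tx":-6,"ty":36,"tz":-60,"wx":0.2,"wy":-0.01,"wz":0.05,"gripper":0.0},
  {"tx":-8,"ty":44,"tz":-73,"wx":0.268,"wy":-0.02,"wz":0.07,"gripper":0.0},
  {"tx":-8,"ty":44,"tz":-73,"wx":0.268,"wy":-0.02,"wz":0.07,"gripper":0.0},
])

```text
time: 16.55
position: [0.4546, 0.3741, 0.2063]
tool_rot: [1.442, 2.579, 0.422]
ft_force: [1.0, 1.0, -1.0]
grip_width: 0.089
grip_force: 40.0
```

Request:
jog_arm([
  {"tx":-25,"ty":-10,"tz":-10,"wx":0.065,"wy":-0.01,"wz":0.07,"gripper":0},
  {"tx":-50,"ty":-20,"tz":-18,"wx":0.13,"wy":-0.03,"wz":0.15,"gripper":0.0},
  {"tx":-75,"ty":-30,"tz":-26,"wx":0.2,"wy":-0.04,"wz":0.22,"gripper":0.0},
  {"tx":-99,"ty":-40,"tz":-34,"wx":0.26,"wy":-0.055,"wz":0.296,"gripper":0.0},
  {"tx":-99,"ty":-40,"tz":-34,"wx":0.26,"wy":-0.055,"wz":0.296,"gripper":0.0},
])

```text
time: 16.97
position: [0.464, 0.2567, 0.2201]
tool_rot: [1.914, 2.448, 0.064]
ft_force: [1.0, -0.7, -2.3]
grip_width: 0.09
grip_force: 40.0
```

Run:
```python
from h import *
st=ctrl.get_state();print(st["position"],st["tool_rot"],st["joint_positions"].round(2),st["ft_force"],st["grip_width"])
plan([(.4825,.133,.17,1.469)])
```

```text
[0.4640017  0.25672104 0.22005781] [1.91380285 2.44774722 0.06404542] [ 0.47  0.12 -1.1   1.76  0.13  1.28 -0.41] [ 0.9669713  -0.71548528 -2.28712465] 0.09003127411093823
t [-124.5  -14.5   49.5] w [ 0.053 -0.008  0.345] rows 3.2
```

Request:
jog_arm([
  {"tx":-31,"ty":-4,"tz":5,"wx":0.015,"wy":0,"wz":0.09,"gripper":0},
  {"tx":-62,"ty":-8,"tz":15,"wx":0.03,"wy":-0.005,"wz":0.18,"gripper":0.0},
  {"tx":-93,"ty":-11,"tz":30,"wx":0.045,"wy":-0.008,"wz":0.27,"gripper":0.0},
  {"tx":-118,"ty":-14,"tz":45,"wx":0.053,"wy":-0.008,"wz":0.345,"gripper":0.0},
  {"tx":-123,"ty":-14.5,"tz":50,"wx":0.053,"wy":-0.008,"wz":0.345,"gripper":0.0},
])

```text
time: 17.38
position: [0.4798, 0.1345, 0.1669]
tool_rot: [-2.33, -2.107, 0.002]
ft_force: [0.2, -0.3, -2.2]
grip_width: 0.089
grip_force: 40.0
```

Run:
```python
from h import *
im=vision.get_image("wrist");cv2.imwrite("pics/c3.png",bird(im,.481,.130,.159,.12,2.4))
st=ctrl.get_state();print(st["position"],st["tool_rot"],st["joint_positions"].round(2),st["ft_force"],ray(im,im["cx"],im["cy"],True)[0])
plan([(.4826,.1344,.10,1.469)])
im=vision.get_image("scene");cv2.imwrite("pics/s3.png",im["color"])
```

```text
[0.47934676 0.13587793 0.1668406 ] [-2.32523280e+00 -2.11025066e+00  1.13653970e-03] [ 0.61  0.11 -0.98  1.87  0.1   1.22 -0.5 ] [ 0.47544741 -1.41443854 -2.49666829] [0.48741012 0.20279546 0.32810291]
t [-1.2  3.5 66.8] w [-0.002 -0.001  0.005] rows 1.6
```

View pics/c3.png

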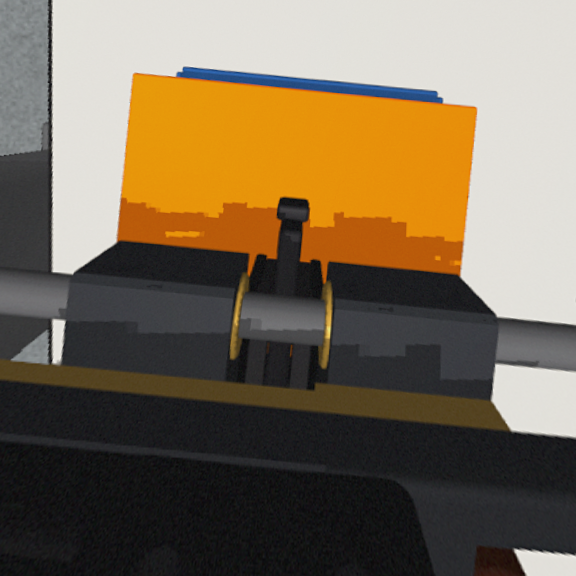

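The rectified view at z = 0.159 (2.4 px/mm) shows the divider's far corners at (134,74) and (475,107). That gives a yaw of -0.097 and a centre of about (0.4803, 0.1337), so it needs to move +2.5 mm in x. The far rim lies parallel just beyond it.

Request:
jog_arm([
  {"tx":-1,"ty":3,"tz":15,"wx":-0.002,"wy":0,"wz":0.005,"gripper":0},
  {"tx":-1,"ty":3,"tz":40,"wx":-0.002,"wy":0,"wz":0.005,"gripper":0.0},
  {"tx":-1,"ty":3,"tz":65,"wx":-0.002,"wy":0,"wz":0.005,"gripper":0.0},
  {"tx":-1,"ty":3,"tz":78,"wx":-0.002,"wy":0,"wz":0.005,"gripper":0.0},
  {"tx":-1,"ty":3,"tz":83,"wx":-0.002,"wy":0,"wz":0.005,"gripper":0.0},
])

```text
time: 17.9
position: [0.4824, 0.1408, 0.0862]
tool_rot: [-2.323, -2.115, -0.006]
ft_force: [-1.0, -0.2, -1.8]
grip_width: 0.087
grip_force: 40.0
```

Run:
```python
from h import *
vision.get_image("wrist");vision.get_image("wrist")
st=ctrl.get_state();print(st["position"],st["tool_rot"],st["ft_force"])
plan([(.4821,.1347,.0446,1.469)])
```

```text
[0.48399683 0.14064931 0.08795664] [2.32293972 2.11299923 0.00921268] [ 0.12173236  0.17149903 -1.30349896]
t [-6.2 -1.5 43.3] w [ 0.005 -0.003  0.007] rows 1.1
```

Request:
jog_arm([
  {"tx":-3,"ty":-1,"tz":0,"wx":0.005,"wy":-0.003,"wz":0.007,"gripper":0},
  {"tx":-6,"ty":-1.5,"tz":0,"wx":0.005,"wy":-0.003,"wz":0.007,"gripper":0.0},
  {"tx":-6,"ty":-1.5,"tz":5,"wx":0.005,"wy":-0.003,"wz":0.007,"gripper":0.0},
  {"tx":-6,"ty":-1.5,"tz":10,"wx":0.005,"wy":-0.003,"wz":0.007,"gripper":0.0},
  {"tx":-6,"ty":-1.5,"tz":10,"wx":0.005,"wy":-0.003,"wz":0.007,"gripper":0.0},
])

```text
time: 18.42
position: [0.4825, 0.1333, 0.0776]
tool_rot: [2.334, 2.102, -0.0]
ft_force: [-0.4, 0.3, -1.3]
grip_width: 0.086
grip_force: 40.0
```

Run:
```python
from h import *
im=vision.get_image("wrist");cv2.imwrite("pics/c4.png",bird(im,.481,.130,.072,.12,2.4)[:300])
st=ctrl.get_state();print(st["position"],st["tool_rot"],st["ft_force"])
plan([(.4821,.1347,.0446,1.469)])
```

```text
[0.48251429 0.13352379 0.07788758] [2.33334465e+00 2.10254271e+00 7.38538057e-05] [ 0.17224665  0.19546326 -0.51759019]
t [ 1.1 -0.6 33.3] w [ 0.001  0.    -0.002] rows 0.8
```

View pics/c4.png

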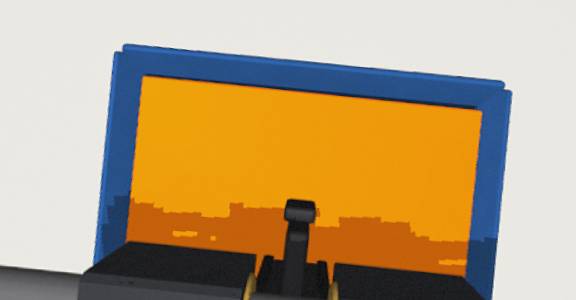

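The plate now sits inside the rim on all sides. The gaps are about 24 px on the left, 30 on the right and 30 at the top, at 2.4 px/mm, so I'll nudge +1 mm in x and lower it.

Request:
jog_arm([
  {"tx":0,"ty":1,"tz":4,"wx":0.001,"wy":0,"wz":-0.002,"gripper":0},
  {"tx":0,"ty":1,"tz":9,"wx":0.001,"wy":0,"wz":-0.002,"gripper":0.0},
  {"tx":0,"ty":1,"tz":14,"wx":0.001,"wy":0,"wz":-0.002,"gripper":0.0},
  {"tx":0,"ty":1,"tz":18,"wx":0.001,"wy":0,"wz":-0.002,"gripper":0.0},
  {"tx":0,"ty":1,"tz":20,"wx":0.001,"wy":0,"wz":-0.002,"gripper":0.0},
])

```text
time: 18.88
position: [0.4833, 0.1336, 0.0574]
tool_rot: [-2.331, -2.105, 0.001]
ft_force: [-0.1, -0.4, -1.8]
grip_width: 0.091
grip_force: 40.0
```

Run:
```python
from h import *
vision.get_image("wrist")
st=ctrl.get_state();print(st["position"],st["tool_rot"],st["ft_force"],st["torque"])
plan([(.4828,.1338,.0446,1.469)])
```

```text
[0.48323416 0.13356384 0.05727339] [-2.33085549e+00 -2.10527049e+00  1.64485168e-03] [-0.03816258 -0.30671359 -2.16968628] [ 0.02145763 -0.0294931   0.00249766]
t [ 0.2 -0.4 12.7] w [-0.001  0.     0.   ] rows 0.3
```

Request:
jog_arm([
  {"tx":0,"ty":0,"tz":4,"wx":0,"wy":0,"wz":0,"gripper":0},
  {"tx":0,"ty":0,"tz":8,"wx":0,"wy":0,"wz":0,"gripper":0.0},
  {"tx":0,"ty":0,"tz":11,"wx":0,"wy":0,"wz":0,"gripper":0.0},
  {"tx":0,"ty":0,"tz":12.5,"wx":0,"wy":0,"wz":0,"gripper":0.0},
  {"tx":0,"ty":0,"tz":12.5,"wx":0,"wy":0,"wz":0,"gripper":0.0},
])

```text
time: 19.35
position: [0.4836, 0.1335, 0.0454]
tool_rot: [-2.331, -2.106, 0.001]
ft_force: [-0.2, -0.2, -1.9]
grip_width: 0.089
grip_force: 40.0
```

Run:
```python
from h import *
vision.get_image("wrist")
st=ctrl.get_state();print(st["position"],st["tool_rot"],st["ft_force"],st["torque"])
```

```text
[0.48375625 0.13363431 0.04559748] [ 2.33140259e+00  2.10557126e+00 -3.16339552e-04] [-0.17822064 -0.28428486 -2.1097741 ] [ 0.01452485 -0.06323908  0.02854801]
```

Request:
jog_arm([
  {"tx":0,"ty":0,"tz":1,"wx":0,"wy":0,"wz":0,"gripper":0},
  {"tx":0,"ty":0,"tz":1.7,"wx":0,"wy":0,"wz":0,"gripper":0.0},
  {"tx":0,"ty":0,"tz":2.3,"wx":0,"wy":0,"wz":0,"gripper":0.0},
  {"tx":0,"ty":0,"tz":2.8,"wx":0,"wy":0,"wz":0,"gripper":0.0},
  {"tx":0,"ty":0,"tz":2.8,"wx":0,"wy":0,"wz":0,"gripper":0.0},
])

```text
time: 19.82
position: [0.4839, 0.1336, 0.0429]
tool_rot: [2.331, 2.105, -0.0]
ft_force: [0.7, 0.6, -1.6]
grip_width: 0.089
grip_force: 40.0
```

Run:
```python
from h import *
vision.get_image("wrist")
st=ctrl.get_state();print(st["position"],st["tool_rot"],st["ft_force"],st["torque"])
```

```text
[0.48393081 0.13359608 0.04299417] [2.33128569e+00 2.10519642e+00 1.18516016e-04] [ 0.15701977 -0.06696787 -1.57184653] [-0.01622376 -0.11887801  0.01356974]
```

Request:
jog_arm([
  {"tx":0,"ty":0,"tz":0.7,"wx":0,"wy":0,"wz":0,"gripper":0},
  {"tx":0,"ty":0,"tz":1.4,"wx":0,"wy":0,"wz":0,"gripper":0.0},
  {"tx":0,"ty":0,"tz":2,"wx":0,"wy":0,"wz":0,"gripper":0.0},
  {"tx":0,"ty":0,"tz":2,"wx":0,"wy":0,"wz":0,"gripper":0.0},
  {"tx":0,"ty":0,"tz":2,"wx":0,"wy":0,"wz":0,"gripper":0.0},
])

```text
time: 20.28
position: [0.484, 0.1337, 0.0414]
tool_rot: [2.331, 2.105, -0.0]
ft_force: [-2.5, 0.4, 4.3]
grip_width: 0.084
grip_force: 40.0
```

Run:
```python
from h import *
vision.get_image("wrist")
st=ctrl.get_state();print(st["position"],st["tool_rot"],st["ft_force"],st["torque"])
```

```text
[0.48399322 0.13366207 0.04137737] [ 2.33085017e+00  2.10522439e+00 -1.72370072e-04] [-1.182188   -0.62634506  4.80442184] [-0.27784415  0.41484261  0.02708877]
```

Request:
jog_arm([
  {"tx":0,"ty":0,"tz":0,"wx":0,"wy":0,"wz":0,"gripper":0.35},
  {"tx":0,"ty":0,"tz":0,"wx":0,"wy":0,"wz":0,"gripper":0.35},
  {"tx":0,"ty":0,"tz":0,"wx":0,"wy":0,"wz":0,"gripper":0.35},
  {"tx":0,"ty":0,"tz":0,"wx":0,"wy":0,"wz":0,"gripper":0.35},
  {"tx":0,"ty":0,"tz":-15,"wx":0,"wy":0,"wz":0,"gripper":0.35},
])

```text
time: 20.75
position: [0.4818, 0.1329, 0.0539]
tool_rot: [-2.33, -2.104, 0.006]
ft_force: [-0.9, 0.2, 0.0]
grip_width: 0.329
grip_force: 0.0
```

Request:
jog_arm([
  {"tx":0,"ty":0,"tz":-30,"wx":0,"wy":0,"wz":0,"gripper":0.35},
  {"tx":0,"ty":0,"tz":-70,"wx":0,"wy":0,"wz":0,"gripper":0.35},
  {"tx":0,"ty":0,"tz":-110,"wx":0,"wy":0,"wz":0,"gripper":0.6},
  {"tx":0,"ty":0,"tz":-150,"wx":0,"wy":0,"wz":0,"gripper":0.8},
  {"tx":0,"ty":0,"tz":-160,"wx":0,"wy":0,"wz":0,"gripper":1},
])

```text
time: 21.17
position: [0.4869, 0.1351, 0.2221]
tool_rot: [2.326, 2.102, 0.012]
ft_force: [0.6, 0.4, 1.1]
grip_width: 0.497
grip_force: 0.0
```

Run:
```python
from h import *
im=vision.get_image("wrist");cv2.imwrite("pics/c5.png",bird(im,.483,.133,.038,.11,2.6))
st=ctrl.get_state();print(st["position"],st["tool_rot"],ray(im,im["cx"],im["cy"],True)[0])
b=cv2.imread("pics/c5.png");h=cv2.cvtColor(b,cv2.COLOR_BGR2HSV);m=cv2.inRange(h,(5,150,80),(22,255,255));m=cv2.morphologyEx(m,3,np.ones((25,25)));
c=max(cv2.findContours(m,0,2)[0],key=cv2.contourArea);print(cv2.minAreaRect(c),cv2.boundingRect(c))
plan([(.455,-.05,.21,1.0),(.43,-.22,.19,.45),(.425,-.325,.15,.0)])
```

```text
[0.48699009 0.13473679 0.22142823] [2.32673277 2.10084744 0.01118942] [0.49281632 0.20330602 0.38340921]
((289.7908020019531, 284.4408264160156), (369.40185546875, 409.1353759765625), 5.7823920249938965) (89, 64, 404, 437)
t [-187.   -13.1   11.2] w [ 0.009 -0.003  0.469] rows 4.5
t [-156.6   70.8   20. ] w [0.   0.   0.55] rows 4.4
t [-50.2  92.4  40. ] w [0.   0.   0.45] rows 3.6
```

View pics/c5.png

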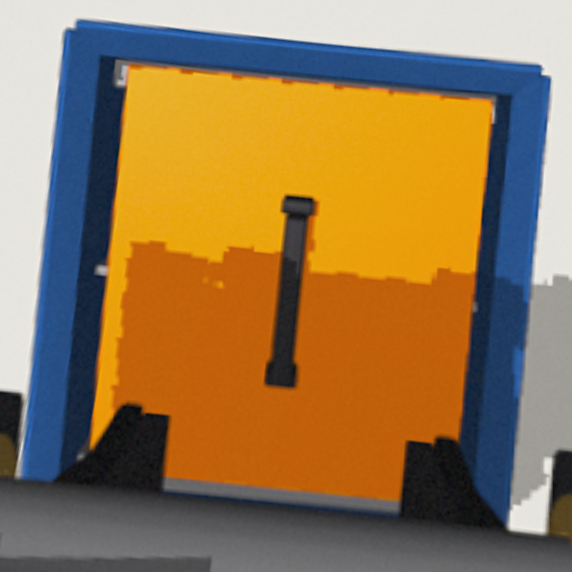

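The view rectified at the divider's top (2.6 px/mm) shows the plate seated, with an outline of 369x409 px (142 x 157 mm) centred at (290,284). That matches the z = 0.038 plane, and the ledges show evenly. The rib is centred at (289,290). Next is the tape.

Request:
jog_arm([
  {"tx":-187,"ty":-13,"tz":11,"wx":0.009,"wy":-0.003,"wz":0.47,"gripper":1},
  {"tx":-187,"ty":-13,"tz":11,"wx":0.009,"wy":-0.003,"wz":0.47,"gripper":1},
  {"tx":-187,"ty":-13,"tz":11,"wx":0.009,"wy":-0.003,"wz":0.47,"gripper":1},
  {"tx":-187,"ty":-13,"tz":11,"wx":0.009,"wy":-0.003,"wz":0.47,"gripper":1},
  {"tx":-187,"ty":-13,"tz":11,"wx":0.009,"wy":-0.003,"wz":0.47,"gripper":1},
])

```text
time: 21.63
position: [0.4498, -0.0567, 0.2035]
tool_rot: [-2.762, -1.489, 0.017]
ft_force: [0.2, -0.7, 0.3]
grip_width: 0.916
grip_force: 0.0
```

Request:
jog_arm([
  {"tx":-157,"ty":71,"tz":20,"wx":0,"wy":0,"wz":0.55,"gripper":1},
  {"tx":-157,"ty":71,"tz":20,"wx":0,"wy":0,"wz":0.55,"gripper":1},
  {"tx":-157,"ty":71,"tz":20,"wx":0,"wy":0,"wz":0.55,"gripper":1},
  {"tx":-157,"ty":71,"tz":20,"wx":0,"wy":0,"wz":0.55,"gripper":1},
  {"tx":-157,"ty":71,"tz":20,"wx":0,"wy":0,"wz":0.55,"gripper":1},
])

```text
time: 22.05
position: [0.4227, -0.2293, 0.1828]
tool_rot: [-3.067, -0.675, 0.019]
ft_force: [-0.4, -0.0, -1.1]
grip_width: 0.996
grip_force: 0.0
```

Request:
jog_arm([
  {"tx":-50,"ty":92,"tz":40,"wx":0,"wy":0,"wz":0.45,"gripper":1},
  {"tx":-50,"ty":92,"tz":40,"wx":0,"wy":0,"wz":0.45,"gripper":1},
  {"tx":-50,"ty":92,"tz":40,"wx":0,"wy":0,"wz":0.45,"gripper":1},
  {"tx":-50,"ty":92,"tz":40,"wx":0,"wy":0,"wz":0.45,"gripper":1},
  {"tx":-50,"ty":92,"tz":40,"wx":0,"wy":0,"wz":0.45,"gripper":1},
])

```text
time: 22.47
position: [0.4192, -0.3271, 0.1427]
tool_rot: [-3.138, 0.01, 0.019]
ft_force: [0.0, 0.3, -0.2]
grip_width: 1.001
grip_force: 0.0
```

Run:
```python
from h import *
im=vision.get_image("wrist")
st=ctrl.get_state();print(st["position"],st["tool_rot"],ray(im,im["cx"],im["cy"],True)[0])
for n in["tape","vial"]:
    for d in vision.spot_in("wrist",n)[:1]:
        l,t,r,b=d["bbox"];print(n,d,[atz(im,u,v,.019,True).round(4) for u,v in[(l,(t+b)/2),(r,(t+b)/2),((l+r)/2,t),((l+r)/2,b),((l+r)/2,(t+b)/2)]])
bi=bird(im,.421,-.33,.019,.06,4);cv2.imwrite("pics/tp.png",bi)
h=cv2.cvtColor(bi,cv2.COLOR_BGR2HSV);g=cv2.cvtColor(bi,cv2.COLOR_BGR2GRAY)
c=cv2.HoughCircles(cv2.GaussianBlur(g,(7,7),0),cv2.HOUGH_GRADIENT,1.5,40,param1=60,param2=20,minRadius=112,maxRadius=130)
print(None if c is None else [( .421+(x-240)/4000,-.33+(240-y)/4000,r/4) for x,y,r in c[0][:4]])
m=cv2.inRange(g,0,70);cs=cv2.findContours(m,0,2)[0];print([(np.array(cv2.minEnclosingCircle(k)[0]),cv2.contourArea(k)) for k in cs if cv2.contourArea(k)>400])
for s in["side"]:
    im=vision.get_image(s)
    for n in["tape","vial"]:
        for d in vision.spot_in(s,n)[:1]: print(s,n,d)
```

```text
[ 0.42034504 -0.3256675   0.14362933] [-3.13907043e+00  2.32447649e-04  1.68107830e-02] [ 0.49055275 -0.32835133  0.30313646]
tape {'bbox': [288.1, 183.2, 365.9, 261.1], 'conf': 0.56} [array([ 0.4235, -0.2995,  0.019 ]), array([ 0.4231, -0.3608,  0.019 ]), array([ 0.4541, -0.3303,  0.019 ]), array([ 0.3909, -0.33  ,  0.019 ]), array([ 0.4233, -0.3301,  0.019 ])]
vial {'bbox': [315.2, 267.0, 331.1, 301.6], 'conf': 0.88} [array([ 0.3706, -0.3202,  0.019 ]), array([ 0.3705, -0.3333,  0.019 ]), array([ 0.3858, -0.3269,  0.019 ]), array([ 0.3546, -0.3267,  0.019 ]), array([ 0.3705, -0.3268,  0.019 ])]
[(np.float32(0.4260625), np.float32(-0.32906252), np.float32(28.9375))]
[(array([ 24.96491241, 224.        ]), 1606.5), (array([245.71183777, 236.94343567]), 2112.0)]
side tape {'bbox': [275.1, 344.5, 308.4, 369.3], 'conf': 0.84}
side vial {'bbox': [267.5, 339.9, 272.5, 356.5], 'conf': 0.55}
```

Run:
```python
from h import *
plan([(.4225,-.330,.004,0.0)])
```

```text
t [  2.1   4.8 141.7] w [0.001 0.009 0.002] rows 3.4
```

Request:
jog_arm([
  {"tx":2,"ty":5,"tz":38,"wx":0,"wy":0.009,"wz":0,"gripper":1},
  {"tx":2,"ty":5,"tz":72,"wx":0,"wy":0.009,"wz":0,"gripper":1},
  {"tx":2,"ty":5,"tz":100,"wx":0,"wy":0.009,"wz":0,"gripper":1},
  {"tx":2,"ty":5,"tz":110,"wx":0,"wy":0.009,"wz":0,"gripper":1},
  {"tx":2,"ty":5,"tz":110,"wx":0,"wy":0.009,"wz":0,"gripper":1},
])

```text
time: 23.18
position: [0.4206, -0.3293, 0.0332]
tool_rot: [-3.138, -0.001, 0.006]
ft_force: [-0.4, -0.8, 0.0]
grip_width: 1.003
grip_force: 0.0
```

Run:
```python
from h import *
plan([(.4225,-.330,.004,0.0)])
```

```text
t [ 2.   0.8 29.2] w [-0.003  0.004  0.001] rows 0.7
```

Request:
jog_arm([
  {"tx":2,"ty":1,"tz":12,"wx":0,"wy":0.004,"wz":0,"gripper":1},
  {"tx":2,"ty":1,"tz":22,"wx":0,"wy":0.004,"wz":0,"gripper":1},
  {"tx":2,"ty":1,"tz":27,"wx":0,"wy":0.004,"wz":0,"gripper":1},
  {"tx":2,"ty":1,"tz":29,"wx":0,"wy":0.004,"wz":0,"gripper":1},
  {"tx":2,"ty":1,"tz":29,"wx":0,"wy":0.004,"wz":0,"gripper":0.8},
])

```text
time: 23.6
position: [0.4242, -0.3321, 0.0066]
tool_rot: [3.141, -0.001, 0.006]
ft_force: [-0.1, -0.1, -0.4]
grip_width: 0.973
grip_force: 0.0
```

Request:
jog_arm([
  {"tx":0,"ty":0,"tz":0,"wx":0,"wy":0,"wz":0,"gripper":0.5},
  {"tx":0,"ty":0,"tz":0,"wx":0,"wy":0,"wz":0,"gripper":0.5},
  {"tx":0,"ty":0,"tz":0,"wx":0,"wy":0,"wz":0,"gripper":0.5},
  {"tx":0,"ty":0,"tz":0,"wx":0,"wy":0,"wz":0,"gripper":0.5},
  {"tx":0,"ty":0,"tz":0,"wx":0,"wy":0,"wz":0,"gripper":0.5},
], grip_force=15)

```text
time: 24.02
position: [0.4242, -0.3323, 0.0067]
tool_rot: [3.141, -0.002, 0.007]
ft_force: [-0.1, 0.7, 1.7]
grip_width: 0.69
grip_force: 15.0
```

Request:
jog_arm([
  {"tx":0,"ty":0,"tz":0,"wx":0,"wy":0,"wz":0,"gripper":0.5},
  {"tx":0,"ty":0,"tz":0,"wx":0,"wy":0,"wz":0,"gripper":0.5},
  {"tx":0,"ty":0,"tz":-10,"wx":0,"wy":0,"wz":0,"gripper":0.5},
  {"tx":0,"ty":0,"tz":-30,"wx":0,"wy":0,"wz":0,"gripper":0.5},
  {"tx":0,"ty":0,"tz":-50,"wx":0,"wy":0,"wz":0,"gripper":0.5},
])

```text
time: 24.43
position: [0.4232, -0.3314, 0.0565]
tool_rot: [-3.14, 0.001, -0.004]
ft_force: [0.2, 0.2, -0.3]
grip_width: 0.683
grip_force: 15.0
```

Run:
```python
from h import *
plan([(.425,-.26,.19,0.0),(.43,-.06,.20,-.05),(.444,.1368,.17,-.102)])
```

```text
t [   2.1  -71.6 -133.3] w [-0.002 -0.003 -0.001] rows 3.6
t [   5. -200.  -10.] w [0.   0.   0.05] rows 4.8
t [   4.1 -197.3   30. ] w [0.    0.    0.052] rows 4.8
```

Request:
jog_arm([
  {"tx":0,"ty":-10,"tz":-35,"wx":0,"wy":0,"wz":0,"gripper":0.5},
  {"tx":1,"ty":-30,"tz":-70,"wx":0,"wy":0,"wz":0,"gripper":0.5},
  {"tx":2,"ty":-50,"tz":-105,"wx":0,"wy":0,"wz":0,"gripper":0.5},
  {"tx":2,"ty":-70,"tz":-133,"wx":0,"wy":0,"wz":0,"gripper":0.5},
  {"tx":2,"ty":-72,"tz":-133,"wx":0,"wy":0,"wz":0,"gripper":0.5},
])

```text
time: 24.85
position: [0.4295, -0.2576, 0.1962]
tool_rot: [3.136, 0.006, 0.02]
ft_force: [1.0, 0.0, -0.9]
grip_width: 0.686
grip_force: 15.0
```

Run:
```python
from h import *
im=vision.get_image("wrist")
st=ctrl.get_state();p=st["position"];print(p,st["tool_rot"],st["grip_width"],st["grip_force"])
z=p[2]+.0125
for d in vision.spot_in("wrist","tape")[:2]:
    l,t,r,b=d["bbox"];print(d,[atz(im,u,v,z,True).round(4) for u,v in[(l,(t+b)/2),(r,(t+b)/2),((l+r)/2,t),((l+r)/2,b)]])
g=cv2.cvtColor(bird(im,p[0],p[1],z,.06,4),cv2.COLOR_BGR2GRAY)
cs=cv2.findContours(cv2.inRange(g,0,75),0,2)[0];print([((np.array(cv2.minEnclosingCircle(k)[0])-240)/4,cv2.contourArea(k)/16) for k in cs if cv2.contourArea(k)>400])
plan([(.43,-.06,.20,-.05),(.444,.1368,.17,-.102)])
```

```text
[ 0.42794986 -0.25858818  0.19340419] [3.13666002 0.00455515 0.01480488] 0.6833254242173548 15.000167080579558
{'bbox': [256.0, 229.6, 391.7, 360.5], 'conf': 0.64} [array([ 0.4313, -0.2276,  0.2059]), array([ 0.4314, -0.2886,  0.2059]), array([ 0.4615, -0.258 ,  0.2059]), array([ 0.397 , -0.2583,  0.2059])]
[(array([-21.75 ,  -0.125]), 7805.0625)]
t [   4.  -199.6   -9.5] w [ 0.003 -0.006  0.051] rows 4.8
t [   4.1 -197.3   30. ] w [0.    0.    0.052] rows 4.8
```

Request:
jog_arm([
  {"tx":4,"ty":-40,"tz":-9,"wx":0,"wy":-0.006,"wz":0.05,"gripper":0.5},
  {"tx":4,"ty":-80,"tz":-9,"wx":0,"wy":-0.006,"wz":0.05,"gripper":0.5},
  {"tx":4,"ty":-120,"tz":-9,"wx":0,"wy":-0.006,"wz":0.05,"gripper":0.5},
  {"tx":4,"ty":-160,"tz":-9,"wx":0,"wy":-0.006,"wz":0.05,"gripper":0.5},
  {"tx":4,"ty":-200,"tz":-9,"wx":0,"wy":-0.006,"wz":0.05,"gripper":0.5},
])

```text
time: 25.37
position: [0.4283, -0.0593, 0.1969]
tool_rot: [-3.14, 0.083, 0.007]
ft_force: [-0.1, 0.5, -0.0]
grip_width: 0.685
grip_force: 15.0
```

Request:
jog_arm([
  {"tx":4,"ty":-40,"tz":5,"wx":0,"wy":0,"wz":0.05,"gripper":0.5},
  {"tx":4,"ty":-80,"tz":10,"wx":0,"wy":0,"wz":0.05,"gripper":0.5},
  {"tx":4,"ty":-120,"tz":20,"wx":0,"wy":0,"wz":0.05,"gripper":0.5},
  {"tx":4,"ty":-160,"tz":30,"wx":0,"wy":0,"wz":0.05,"gripper":0.5},
  {"tx":4,"ty":-197,"tz":30,"wx":0,"wy":0,"wz":0.05,"gripper":0.5},
])

```text
time: 25.78
position: [0.4416, 0.1372, 0.1658]
tool_rot: [3.137, -0.16, -0.009]
ft_force: [0.2, -0.6, -0.8]
grip_width: 0.685
grip_force: 15.0
```

Run:
```python
from h import *
vision.get_image("wrist");st=ctrl.get_state();print(st["position"],st["joint_positions"].round(2),st["grip_force"])
plan([(.4415,.137,.10,-.102),(.4415,.137,.05,-.102)])
```

```text
[0.4416856  0.14590208 0.16724319] [ 0.72 -0.   -1.08  1.93 -0.01  1.21 -2.01] 15.002954393421533
t [ 0.9  9.3 67.2] w [-0.006  0.004  0.009] rows 1.6
t [ 0.  0. 50.] w [0. 0. 0.] rows 1.2
```

Request:
jog_arm([
  {"tx":1,"ty":5,"tz":15,"wx":-0.006,"wy":0.004,"wz":0.009,"gripper":0.5},
  {"tx":1,"ty":5,"tz":40,"wx":-0.006,"wy":0.004,"wz":0.009,"gripper":0.5},
  {"tx":1,"ty":5,"tz":60,"wx":-0.006,"wy":0.004,"wz":0.009,"gripper":0.5},
  {"tx":1,"ty":5,"tz":72,"wx":-0.006,"wy":0.004,"wz":0.009,"gripper":0.5},
  {"tx":1,"ty":5,"tz":76,"wx":-0.006,"wy":0.004,"wz":0.009,"gripper":0.5},
])

```text
time: 26.25
position: [0.4416, 0.1298, 0.0892]
tool_rot: [3.131, -0.174, -0.007]
ft_force: [-0.4, -1.6, -0.8]
grip_width: 0.686
grip_force: 15.0
```

Run:
```python
from h import *
vision.get_image("wrist");st=ctrl.get_state();print(st["position"],st["tool_rot"],st["grip_force"])
plan([(.4415,.137,.06,-.102)])
```

```text
[0.44196821 0.13013979 0.08972513] [ 3.130829   -0.17363473 -0.0059046 ] 14.999990892538335
t [-1.1 -6.9 29.7] w [ 0.006  0.003 -0.009] rows 0.7
```

Request:
jog_arm([
  {"tx":-0.5,"ty":-5,"tz":8,"wx":0.006,"wy":0.003,"wz":-0.009,"gripper":0.5},
  {"tx":-0.5,"ty":-5,"tz":20,"wx":0.006,"wy":0.003,"wz":-0.009,"gripper":0.5},
  {"tx":-0.5,"ty":-5,"tz":30,"wx":0.006,"wy":0.003,"wz":-0.009,"gripper":0.5},
  {"tx":-0.5,"ty":-5,"tz":37,"wx":0.006,"wy":0.003,"wz":-0.009,"gripper":0.5},
  {"tx":-0.5,"ty":-5,"tz":39,"wx":0.006,"wy":0.003,"wz":-0.009,"gripper":0.5},
])

```text
time: 26.72
position: [0.4433, 0.1359, 0.0522]
tool_rot: [3.137, -0.159, 0.005]
ft_force: [0.0, -0.3, 0.1]
grip_width: 0.685
grip_force: 15.0
```

Run:
```python
from h import *
vision.get_image("wrist");st=ctrl.get_state();print(st["position"],st["tool_rot"],st["ft_force"])
plan([(.4415,.137,.0445,-.102)])
```

```text
[0.44342099 0.13600969 0.05244631] [ 3.13723971 -0.15836624  0.0055286 ] [-0.40960942  0.33006233 -0.52249762]
t [-2.  -0.8  7.9] w [ 0.    -0.004  0.001] rows 0.2
```

Request:
jog_arm([
  {"tx":-1,"ty":0,"tz":3,"wx":0,"wy":-0.004,"wz":0,"gripper":0.5},
  {"tx":-2,"ty":0,"tz":6,"wx":0,"wy":-0.004,"wz":0,"gripper":0.5},
  {"tx":-2,"ty":0,"tz":7.5,"wx":0,"wy":-0.004,"wz":0,"gripper":0.5},
  {"tx":-2,"ty":0,"tz":8.5,"wx":0,"wy":-0.004,"wz":0,"gripper":0.5},
  {"tx":-2,"ty":0,"tz":9,"wx":0,"wy":-0.004,"wz":0,"gripper":0.5},
])

```text
time: 27.18
position: [0.4421, 0.1363, 0.0446]
tool_rot: [3.137, -0.159, 0.001]
ft_force: [-3.3, -2.2, 8.3]
grip_width: 0.683
grip_force: 15.0
```

Run:
```python
from h import *
vision.get_image("wrist");st=ctrl.get_state();print(st["position"],st["tool_rot"],st["ft_force"])
```

```text
[0.4420614  0.13636261 0.04467459] [ 3.13682946e+00 -1.58510992e-01  1.27851742e-03] [-2.60623522 -1.16621407  3.04909284]
```

Request:
jog_arm([
  {"tx":0,"ty":0,"tz":0,"wx":0,"wy":0,"wz":0,"gripper":0.85},
  {"tx":0,"ty":0,"tz":0,"wx":0,"wy":0,"wz":0,"gripper":0.85},
  {"tx":0,"ty":0,"tz":0,"wx":0,"wy":0,"wz":0,"gripper":0.85},
  {"tx":0,"ty":0,"tz":0,"wx":0,"wy":0,"wz":0,"gripper":0.85},
  {"tx":0,"ty":0,"tz":-5,"wx":0,"wy":0,"wz":0,"gripper":0.85},
])

```text
time: 27.65
position: [0.4413, 0.1361, 0.0487]
tool_rot: [3.137, -0.159, -0.001]
ft_force: [0.0, 0.4, 0.2]
grip_width: 0.842
grip_force: 0.0
```

Request:
jog_arm([
  {"tx":0,"ty":0,"tz":-15,"wx":0,"wy":0,"wz":0,"gripper":0.85},
  {"tx":0,"ty":0,"tz":-45,"wx":0,"wy":0,"wz":0,"gripper":0.85},
  {"tx":0,"ty":0,"tz":-85,"wx":0,"wy":0,"wz":0,"gripper":0.85},
  {"tx":0,"ty":0,"tz":-125,"wx":0,"wy":0,"wz":0,"gripper":0.85},
  {"tx":0,"ty":0,"tz":-150,"wx":0,"wy":0,"wz":0,"gripper":0.85},
])

```text
time: 28.07
position: [0.443, 0.1375, 0.2031]
tool_rot: [3.137, -0.157, 0.009]
ft_force: [1.1, -0.2, -0.8]
grip_width: 0.847
grip_force: 0.0
```

Run:
```python
from h import *
im=vision.get_image("wrist");st=ctrl.get_state();print(st["position"],st["tool_rot"],st["ft_force"],st["grip_width"])
for d in vision.spot_in("wrist","tape")[:2]:
    l,t,r,b=d["bbox"];print(d,[atz(im,u,v,.057,True).round(4) for u,v in[(l,(t+b)/2),(r,(t+b)/2),((l+r)/2,t),((l+r)/2,b)]])
b=bird(im,.483,.133,.038,.11,2.6);h=cv2.cvtColor(b,cv2.COLOR_BGR2HSV);m=cv2.inRange(h,(5,150,80),(22,255,255))
c=cv2.convexHull(np.vstack([k for k in cv2.findContours(m,0,2)[0] if cv2.contourArea(k)>300]));print(cv2.minAreaRect(c))
s=vision.get_image("side")
for n in["tape","amber","tube","white_bottle","vial"]: print(n,[(np.round(x["bbox"]),x["conf"]) for x in vision.spot_in("side",n)[:1]])
```

```text
[0.44551003 0.13795944 0.20667117] [ 3.13718656 -0.15703727  0.01836157] [2.55505601 2.27446335 1.9749078 ] 0.8483957371669527
{'bbox': [289.9, 188.9, 358.6, 262.0], 'conf': 0.89} [array([0.4443, 0.1656, 0.057 ]), array([0.4384, 0.1074, 0.057 ]), array([0.4724, 0.1334, 0.057 ]), array([0.4088, 0.1398, 0.057 ])]
((290.3232421875, 285.063232421875), (369.0104675292969, 410.2939147949219), 5.742283344268799)
tape [(array([287., 207., 314., 227.]), 0.69)]
amber [(array([355., 240., 380., 294.]), 0.91)]
tube [(array([322., 279., 342., 327.]), 0.96)]
white_bottle [(array([376., 356., 392., 386.]), 0.69)]
vial [(array([266., 343., 271., 356.]), 0.57)]
```

```bash
python3 -c "
from bench import ctrl
print(ctrl.close_job())"
```

```text
the job is handed in; nothing more can be done
None
```

The case is packed and the job handed in at about 28 s of 72 s, but no pass/fail verdict came back: the timer, marker and divider are in place, the tape roll lies flat beside the grip, and the bystanders look unmoved in the last camera check.

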